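# Meter three tube caps out of a tipping bin

### The arm

A 7-joint arm with a two-finger parallel gripper is mounted at the origin on the work surface. World frame = base frame: x ahead of the robot, y to its left, z up, the work surface at z = 0. Lengths are in mm, angles in rad, forces in N, time in s.
With the tool pointing down it reaches from about 400 to 875 mm from the base axis. Payload 4.4 kg.
Tool frame: the origin (TCP) lies at the very end of the fingers, on their centre line; the grasp point (between the pads) lies 19 mm behind it; y points along the fingers, z is the direction in which the jaws open and shut, and the axes are right-handed (so a half turn about y gives the same grasp; the last joint's range is limited). The gripper opens to 85 mm and grips with 20 to 120 N. Pads are 22 mm wide; open, the fingers measure 114 mm over their backs; the gripper's body (76 mm by 85 mm) begins 54 mm behind the grasp point. The pads swing forward as they close: fully open they stand 13 mm farther back than shut.
Start: joints at [1.184, 0.628, 0.038, 1.517, -0.027, 0.996, -0.02], TCP at [204.991, -616.844, 193.813] pointing down, gripper open.
Joint ranges: [-3.06, 3.06], [-0.37, 2.12], [-1.25, 1.32], [0.18, 2.47], [-1.1, 4.24], [0.23, 1.98], [-2.94, 2.94]. Speed limits (rad/s): [2.57, 2.57, 3.14, 3.14, 3.14, 3.14, 3.14].

### API

Orientations are given as [roll, pitch, yaw] about the fixed x, y, z axes, in that order (R = Rz(yaw) Ry(pitch) Rx(roll)).
In Python, from cell import read_state, get_image, finish_job gives the robot as it stands. The module is installed in compiled form; this text tells all that it offers.
- The arm moves only by the tool servo_tool, never from a script. Its argument "increments" is a list of rows, each an object of numbers: "dx", "dy", "dz": the shift along the world's x, y, z in cm; "ax", "ay", "az": the turn, a rotation vector about the world's x, y, z in rad; "claw": the closure, from -1 (fully open) to 1 (shut). A call has 1 to 8 rows; each row is the pose to reach, as a shift and turn from the pose commanded when the call began; what a row does not reach only later rows make up. A row lasts 1/12 s, in which the tool goes at most 41.7 mm and 7.16 degrees, less where a joint would pass 70% of its speed; a pose out of reach is approached as far as the arm can. A call with a gripper value outside its range is refused whole. The fingers move at their own pace and stop on an object; the grip force is fixed at half the most. Time passes only in rows, so rows that repeat a pose let the fingers close. It gives the time, the measured TCP pose, the force and the opening at its end, in the units of the state.
- read_state(): the state, without advancing time (a new reading comes with each control period).
- get_image(name): name is "side" or "top"; returns a dict with "color" (420x560x3 uint8, red, green, blue), "fov_y" (degrees; the focal length in pixels is half the picture's height over the tangent of half this angle, whatever the lens; pixels are square), "cx", "cy" (the principal point, pixels), "R" (3x3) and "t" (3): a world point X has camera coordinates R X + t. Camera axes: x right, y down, z forward; pixel columns grow to the right and rows downward; lengths in mm; the calibration is good to about 2 mm. A picture is of the moment at which its call begins. There is no depth.
- finish_job(): hands the job in, once; it reports no verdict.
The state is a dict: "clock": time; "qpos": joint angles; "qd": joint speeds; "tau": joint torques, N m; "eef_pos": TCP position; "tool_rot": TCP orientation; "force": force on the tool from outside, world axes, zero at the start; "torque": the same for the moment, N m; "width": finger opening in mm.
Only numpy, scipy, OpenCV 4.12 (cv2) and the standard library are available. Lean on these libraries where they do the work, as an engineer would, in place of code of your own. Each camera call takes 0.05 s, during which the arm holds its last target.

### The job

Tip the white bin by its leaning blue handle, slowly, until the front row of three caps begins to slide, and hold it still at that angle until all three lie in the grey tray; the other six caps must stay in the bin. Then lower the bin back onto its rest and let go of it, without disturbing the jar, the bottle or the beaker.

Things in the scene. Friction and masses are not known exactly. Their poses are not given: they have to be found in the camera images.
- bin (a joint): Tilt of the white bin about its level axle, rad: 0 = on its rubber rest, growing (to 0.9 at most) as the rear handle is raised and the lip tips down to the tray. 0.35 to 0.6 kg; let go, it sinks back to 0; raising takes a few N. Caps on its floor start to slide at a slope of 0.23 to 0.36 rad (different every time) and run off within about a second.
- bin_pivot (a point): Fixed point on the axle, mid-width, 65 mm above the bench. Does not turn with the bin: x level in the pouring direction (handle to tray), y along the axle, z up. The bin turns about this y axis, right-handed (rear rises). Aluminium stand: 150 mm wide (y), from 103 mm behind the pivot to 11 mm ahead of it.
- bin_lip (a point): Middle of the bin's open front edge, on top of the floor; turns with the bin. x out of the bin (pouring), y across, z up at rest; 35 mm ahead of and 8 mm above the pivot at rest. Bin: open on top and in front, 110 mm wide inside, walls 4 mm thick, 30 mm above the lip.
- bin_ridge (a point): Middle of the ridge in the bin's floor, 38 mm behind the lip; turns with the bin. From lip to ridge the floor is level at rest; behind the ridge it slopes down to the rear wall by 12 degrees (0.21 rad) for 78 mm, so the caps there need 0.21 rad more tilt to slide out than those on the front strip.
- bin_handle (a point): Middle of the blue flat handle tab on the bin's rear wall: 10 mm thick, 44 mm wide (y), 66 mm long; 26 mm from its free end. At rest it leans back from the tray 40 degrees off vertical: length along (-0.643, 0, 0.766), faces look along (0.766, 0, 0.643) in this point's axes (as bin_lip's, turning with the bin). At rest 107 mm behind and 65 mm above the pivot.
- tray: Grey open receiving tray, fixed to the bench in front of and below the lip: 184 (x) by 190 (y) by 40 mm high, walls and floor 4 mm. Origin at the centre of its underside; x away from the bin, z up.
- cap1_center (a point): Centre of one blue screw cap, closed disc 32 mm in diameter and 14 mm thick, 12 g, lying flat in the bin at the start: front row, on the level strip, right (-y).
- cap2_center (a point): Centre of one magenta screw cap, closed disc 32 mm in diameter and 14 mm thick, 12 g, lying flat in the bin at the start: front row, on the level strip, middle.
- cap3_center (a point): Centre of one blue screw cap, closed disc 32 mm in diameter and 14 mm thick, 12 g, lying flat in the bin at the start: front row, on the level strip, left (+y).
- cap4_center (a point): Centre of one magenta screw cap, closed disc 32 mm in diameter and 14 mm thick, 12 g, lying flat in the bin at the start: second row, on the sloping floor, right (-y).
- cap5_center (a point): Centre of one blue screw cap, closed disc 32 mm in diameter and 14 mm thick, 12 g, lying flat in the bin at the start: second row, on the sloping floor, middle.
- cap6_center (a point): Centre of one orange screw cap, closed disc 32 mm in diameter and 14 mm thick, 12 g, lying flat in the bin at the start: second row, on the sloping floor, left (+y).
- cap7_center (a point): Centre of one orange screw cap, closed disc 32 mm in diameter and 14 mm thick, 12 g, lying flat in the bin at the start: third row, against the rear wall, right (-y).
- cap8_center (a point): Centre of one magenta screw cap, closed disc 32 mm in diameter and 14 mm thick, 12 g, lying flat in the bin at the start: third row, against the rear wall, middle.
- cap9_center (a point): Centre of one blue screw cap, closed disc 32 mm in diameter and 14 mm thick, 12 g, lying flat in the bin at the start: third row, against the rear wall, left (+y).
- jar_mid (a point): Bystander, half-way up: white sample jar with orange lid, 60 mm in diameter, 85 mm high, standing loose on the bench beside the bin, on its -y side.
- flask_mid (a point): Bystander, half-way up: amber glass bottle with blue cap, 64 mm in diameter, 150 mm high, standing loose beyond the far (+x) end of the tray.
- beaker_mid (a point): Bystander, half-way up: empty glass beaker, 66 mm in diameter, 85 mm high, standing loose beside the tray on its -y side.
There are look-alikes about, which are no part of the job. Leave any yellow look-alike of the part that bears cap8_center alone.

How it is judged:
By the outcome, as a careful person would: the job done as asked, in the order asked, and still so for the second after the job is handed in, with the robot touching nothing.
It also fails if it takes over 58 s, if anything falls off the work surface, if the arm or the gripper's body presses on something with over 40 N, if the wrist force passes 120 N, or if a joint passes its speed limit or range.

## Working session

There is one attempt and no reset: what is moved stays moved. The work goes in short steps, Python scripts to look and compute and a tool call to move; the robot and the scene stay as the last step left them, time stands still between calls to the robot, and variables do not carry over. Pictures are saved under pics/ and viewed, and the job is handed in when it is done.

Besides the shell and the picture viewer there is one more tool, called after "Emit:" by a JSON object that holds its "api" and its "payload", one argument or row to a line. servo_tool: Moves the arm, as the interface text tells. Its arguments: {"type":"object","properties":{"increments":{"type":"array","items":{"type":"object","properties":{"dx":{"type":"number"},"dy":{"type":"number"},"dz":{"type":"number"},"ax":{"type":"number"},"ay":{"type":"number"},"az":{"type":"number"},"claw":{"type":"number"}}}}},"required":["increments"]}

```bash
mkdir -p pics
cat > h.py <<'E'
import numpy as np, cv2
from cell import read_state, get_image, finish_job
def snap(n,tag):
    d=get_image(n); cv2.imwrite(f'pics/{tag}.png',d['color'][:,:,::-1]); 
    np.savez(f'pics/{n}_cal.npz',**{k:v for k,v in d.items() if k!='color'}); return d
def K(d):
    f=210/np.tan(np.radians(float(d['fov_y']))/2); return f,float(d['cx']),float(d['cy'])
def proj(d,X):
    f,cx,cy=K(d); c=np.array(d['R'])@np.array(X,float)+np.array(d['t']); return np.array([f*c[0]/c[2]+cx,f*c[1]/c[2]+cy])
def ray(d,u,v,z):
    f,cx,cy=K(d); R=np.array(d['R']);t=np.array(d['t']); o=-R.T@t; r=R.T@np.array([(u-cx)/f,(v-cy)/f,1]); return o+r*(z-o[2])/r[2]
E
python3 - <<'E'
from h import *
for n in('side','top'):
    d=snap(n,n+'0'); print(n,{k:v for k,v in d.items() if k!='color'}); print(-np.array(d['R']).T@d['t'])
print(read_state())
E
```

```text
side {'fov_y': 57.36045186471634, 'cx': 279.31723384884054, 'cy': 202.72630770555037, 'R': array([[ 0.90849022, -0.41778616, -0.01001283],
       [-0.26249166, -0.55182592, -0.79157203],
       [ 0.3251825 ,  0.72176373, -0.61099383]]), 't': array([-513.3866974 ,  324.14458401,  421.83332151])}
[ 414.31922945 -340.07846565  509.18088814]
top {'fov_y': 54.92164004831653, 'cx': 277.4552948939134, 'cy': 210.8101409839941, 'R': array([[-0.02105228, -0.99974445, -0.00823581],
       [-0.99745868,  0.02156355, -0.06790575],
       [ 0.06806599,  0.00678531, -0.99765775]]), 't': array([127.46920449, 625.14371431, 759.92134457])}
[574.51374599 108.80001318 801.64207996]
{'clock': 0.1, 'qpos': array([ 1.1842122 ,  0.62922074,  0.03846587,  1.51823519, -0.02702368,
        0.99632969, -0.01999819]), 'qd': array([-0.00012441, -0.0011866 ,  0.00011381, -0.00285077, -0.0003381 ,
        0.0005163 ,  0.00081633]), 'tau': array([ 2.83931535e-03, -5.64536119e+01,  1.23073764e+00, -1.93975604e+01,
        1.14836570e-02,  5.36205713e-03,  1.30017060e-05]), 'eef_pos': array([ 204.783588  , -616.25388722,  193.01330452]), 'tool_rot': array([-1.57247097e+00, -7.10974444e-06, -2.82083592e+00]), 'force': array([ 0.43685117, -0.16490781, -0.04787521]), 'torque': array([0.00789148, 0.04618304, 0.00446851]), 'width': 85.24686962112679}
```

View pics/side0.png

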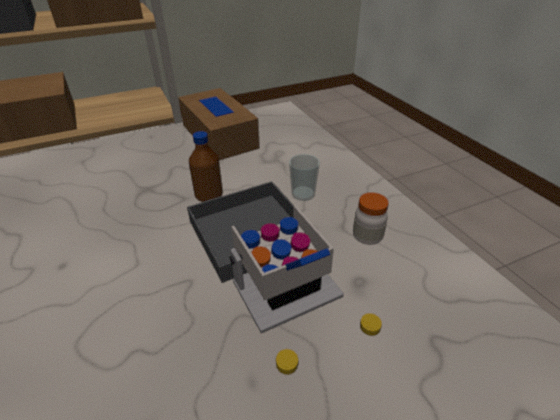

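View pics/top0.png

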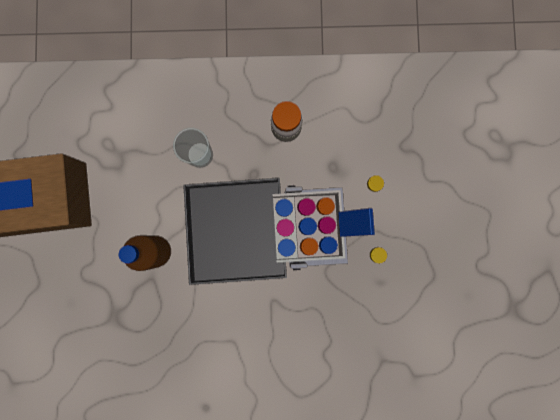

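The bin pours towards world +y (left in the top view). The blue tab is at top (356,222), and the tray, jar, beaker and bottle are all visible. There are two yellow caps at (376,184) and (378,255) to leave alone. Next I'll look at an enlarged crop.

Run:
```python
import cv2
a=cv2.imread('pics/top0.png');cv2.imwrite('pics/top0c.png',cv2.resize(a[165:295,170:400],None,fx=3.4,fy=3.4,interpolation=cv2.INTER_CUBIC))
a=cv2.imread('pics/side0.png');cv2.imwrite('pics/side0c.png',cv2.resize(a[180:340,180:390],None,fx=3.6,fy=3.6,interpolation=cv2.INTER_CUBIC))
```

```text
(no output)
```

View pics/top0c.png

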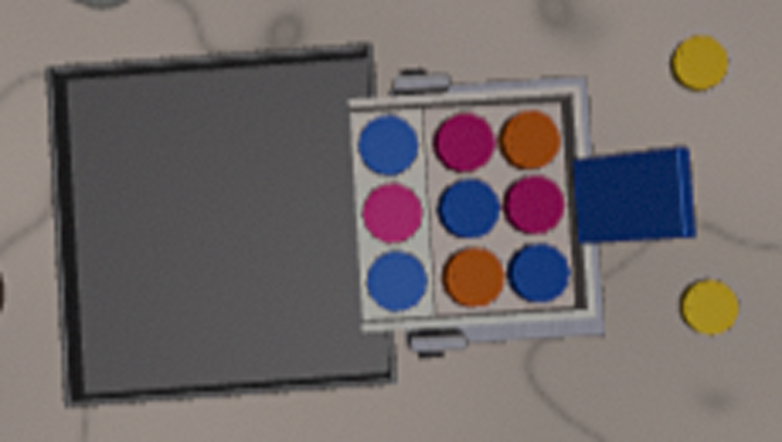

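View pics/side0c.png

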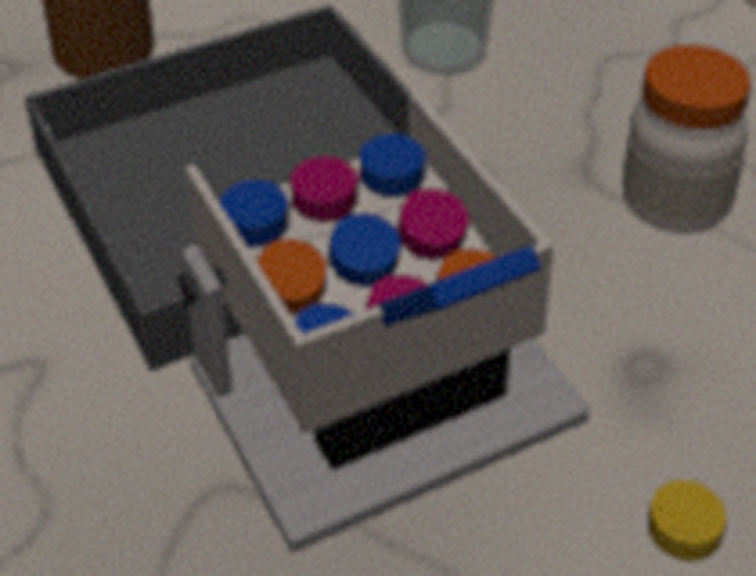

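```bash
cat >> h.py <<'E'
def W(p,X,tilt=0):
    # p=(px,py,yaw); X local at rest about pivot, z rel. pivot
    c,s=np.cos(tilt),np.sin(tilt); X=np.array(X,float); X=np.array([c*X[0]+s*X[2],X[1],-s*X[0]+c*X[2]])
    c,s=np.cos(p[2]),np.sin(p[2]); return np.array([p[0]+c*X[0]-s*X[1],p[1]+s*X[0]+c*X[1],65+X[2]])
E
cat > fit.py <<'E'
from h import *
from scipy.optimize import least_squares
T=dict(np.load('pics/top_cal.npz'));S=dict(np.load('pics/side_cal.npz'))
t=lambda u,v:(u/3.4+170,v/3.4+165)
s=lambda u,v:(u/3.6+180,v/3.6+180)
obs=[(T,t(348,100),(35,-59,38)),(T,t(362,331),(35,59,38)),
(T,t(683,148),(-119.9,-22,88.1)),(T,t(687,237),(-119.9,22,88.1)),(T,t(695,237),(-127.5,22,81.7)),
(S,s(193,168),(35,59,38)),
(S,s(540,262),(-127.5,-22,81.7)),(S,s(386,318),(-127.5,22,81.7))]
def r(p): return np.ravel([proj(d,W(p,X))-uv for d,uv,X in obs])
o=least_squares(r,[590,60,1.57],loss='soft_l1',x_scale=[10,10,.1]); print(o.x); print(o.fun.reshape(-1,2).round(1) if len(o.fun)==2*len(obs) else o.fun)
np.save('pose.npy',o.x)
p=o.x
a=cv2.imread('pics/top0.png');b=cv2.imread('pics/side0.png')
pts=[(35,y,z) for y in(-55,55) for z in(8,38)]+[(-3,y,8) for y in(-55,55)]+[(-107,0,65)]+[(x,y,-65) for x in(11,-103) for y in(-75,75)]+[(-123.7,y,84.9) for y in (-22,22)]
A=cv2.resize(a[165:295,170:400],None,fx=3.4,fy=3.4);B=cv2.resize(b[180:340,180:390],None,fx=3.6,fy=3.6)
for X in pts:
    u=proj(T,W(p,X));cv2.circle(A,tuple(int(v) for v in((u-[170,165])*3.4)),3,(0,255,0),1)
    u=proj(S,W(p,X));cv2.circle(B,tuple(int(v) for v in((u-[180,180])*3.6)),3,(0,255,0),1)
cv2.imwrite('pics/fa.png',A);cv2.imwrite('pics/fb.png',B)
for nm,X in [('handle',(-107,0,65)),('free end',(-123.7,0,84.9)),('lip',(35,0,8))]: print(nm,W(p,X))
for nm,uv,z in [('jar lid',(286,116),85),('beaker',(192,145),85),('flask',(128,255),150),('y1',(376,184),14),('y2',(378,255),14)]: print(nm,ray(T,*uv,z))
E
python3 fit.py
```

```text
[593.88401059  84.04950521   1.60417466]
[[ 0.5 -0.4]
 [ 0.  -0.2]
 [-1.2 -0.4]
 [-0.4  0.8]
 [ 1.   0.6]
 [-3.1 -0.4]
 [-0.1  2.4]
 [13.3 -1.7]]
handle [597.45482927 -22.89089527 130.        ]
free end [598.01214396 -39.58159329 149.9       ]
lip [592.71598579 119.03001003  73.        ]
jar lid [794.6785108   94.63004775  85.        ]
beaker [745.49096285 265.02899415  85.        ]
flask [552.90462326 355.21417984 150.        ]
y1 [676.70211444 -79.93201165  14.        ]
y2 [538.34064648 -78.59515376  14.        ]
```

View pics/fa.png

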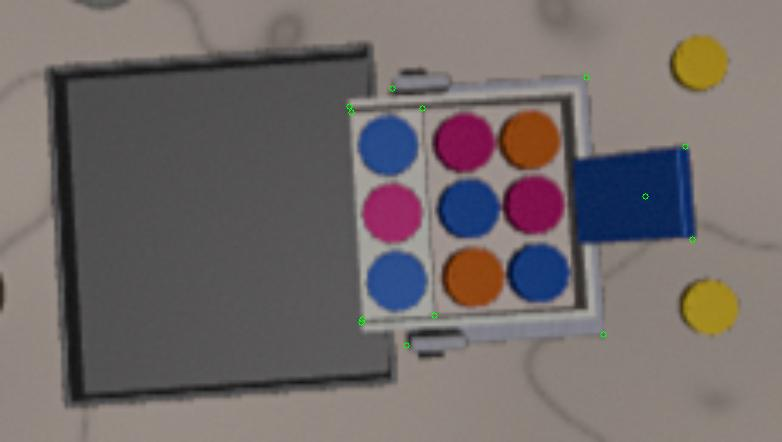

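View pics/fb.png

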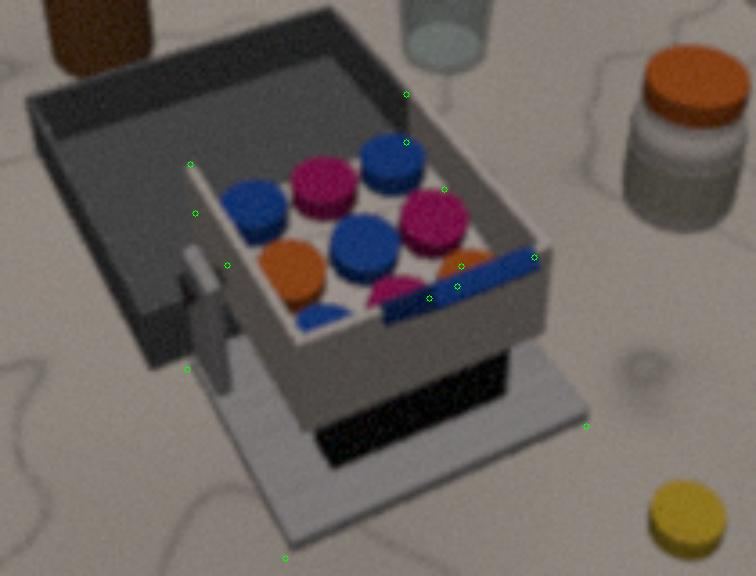

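```bash
sed -i 's/,(S,s(386,318),(-127.5,22,81.7))//' fit.py; cat fit.py | grep -n "386"; python3 fit.py | head -12
cat >> h.py <<'E'
from scipy.spatial.transform import Rotation as Ro
def grasp(p,tilt=0,back=0):
    H=np.array([-107,0,65.]); a=np.array([.643,0,-.766]); n=np.array([.766,0,.643])
    X=W(p,H+a*(19-back),tilt)
    o=W(p,[0,0,0],tilt); ya=W(p,a,tilt)-o; za=-(W(p,n,tilt)-o); xa=np.cross(ya,za)
    return X,Ro.from_matrix(Ro.from_matrix(np.c_[xa,ya,za]).as_matrix())
def delta(st,X,R):
    c=Ro.from_euler('xyz',st['tool_rot']); return (X-st['eef_pos'])/10,(R*c.inv()).as_rotvec()
E
python3 - <<'E'
from h import *
p=np.load('pose.npy');st=read_state()
for b in(120,0):
    X,R=grasp(p,0,b);print(X.round(1),R.as_euler('xyz').round(3),[v.round(3) for v in delta(st,X,R)])
E
```

```text
[594.08813508  84.29200479   1.60894469]
[[ 0.2 -0.4]
 [ 0.1 -0.2]
 [-1.4 -0.9]
 [-0.5  0.3]
 [ 0.9  0.1]
 [-3.1 -0.3]
 [ 0.3  2.1]]
handle [598.16901947 -22.63014624 130.        ]
free end [598.80594255 -39.31799598 149.9       ]
lip [592.75326635 119.26654018  73.        ]
jar lid [794.6785108   94.63004775  85.        ]
[600.6 -87.5 207.4] [-2.269  0.    -3.103] [array([39.586, 52.873,  1.435]), array([ 0.688,  0.125, -0.271])]
[597.7 -10.4 115.4] [-2.269  0.    -3.103] [array([39.292, 60.583, -7.757]), array([ 0.688,  0.125, -0.271])]
```

Emit:
{"api": "servo_tool", "payload": {
  "increments": [
    {"dx": 2,"dy": 2.5,"dz": 2,"ax": 0.04,"ay": 0.01,"az": -0.02,"claw": -1},
    {"dx": 4.5,"dy": 6,"dz": 4,"ax": 0.1,"ay": 0.02,"az": -0.04,"claw": -1},
    {"dx": 7,"dy": 9.5,"dz": 5,"ax": 0.15,"ay": 0.03,"az": -0.06,"claw": -1},
    {"dx": 9.5,"dy": 12.5,"dz": 6,"ax": 0.2,"ay": 0.04,"az": -0.08,"claw": -1},
    {"dx": 12,"dy": 16,"dz": 6,"ax": 0.25,"ay": 0.05,"az": -0.1,"claw": -1},
    {"dx": 14.5,"dy": 19,"dz": 6,"ax": 0.3,"ay": 0.06,"az": -0.12,"claw": -1},
    {"dx": 17,"dy": 22.5,"dz": 6,"ax": 0.35,"ay": 0.065,"az": -0.135,"claw": -1},
    {"dx": 19.5,"dy": 26,"dz": 6,"ax": 0.4,"ay": 0.07,"az": -0.15,"claw": -1}
  ]
}}

```text
clock: 0.77
eef_pos: [396.6, -361.6, 253.7]
tool_rot: [-1.978, 0.028, -2.979]
force: [0.4, -0.7, -0.6]
width: 85.6
```

Run:
```python
from h import *
p=np.load('pose.npy');st=read_state();print(st['clock'],st['qpos'].round(2))
X,R=grasp(p,0,120);print([v.round(3) for v in delta(st,X,R)])
```

```text
0.7667 [ 0.86  0.62 -0.02  1.45 -0.23  1.41 -0.48]
[array([20.409, 27.404, -4.637]), array([ 0.287,  0.057, -0.119])]
```

Emit:
{"api": "servo_tool", "payload": {
  "increments": [
    {"dx": 2.5,"dy": 3,"dz": 0,"ax": 0.05,"ay": 0.01,"az": -0.02,"claw": -0.6},
    {"dx": 5,"dy": 6.5,"dz": 0,"ax": 0.09,"ay": 0.02,"az": -0.04,"claw": -0.4},
    {"dx": 7.5,"dy": 10,"dz": 0,"ax": 0.13,"ay": 0.03,"az": -0.05,"claw": -0.2},
    {"dx": 10,"dy": 13,"dz": -0.5,"ax": 0.17,"ay": 0.035,"az": -0.07,"claw": -0.2},
    {"dx": 12.5,"dy": 16.5,"dz": -1,"ax": 0.21,"ay": 0.04,"az": -0.09,"claw": -0.2},
    {"dx": 15,"dy": 20,"dz": -2,"ax": 0.25,"ay": 0.05,"az": -0.1,"claw": -0.2},
    {"dx": 17.5,"dy": 23.5,"dz": -3,"ax": 0.28,"ay": 0.057,"az": -0.12,"claw": -0.2},
    {"dx": 20,"dy": 26.5,"dz": -4,"ax": 0.287,"ay": 0.057,"az": -0.12,"claw": -0.2}
  ]
}}

```text
clock: 1.43
eef_pos: [591.8, -102.2, 213.4]
tool_rot: [-2.268, -0.003, -3.107]
force: [0.3, -0.6, -1.5]
width: 51.2
```

Emit:
{"api": "servo_tool", "payload": {
  "increments": [
    {"dx": 0.3,"dy": 0.8,"dz": -0.6,"claw": -0.2},
    {"dx": 0.3,"dy": 0.8,"dz": -0.6,"claw": -0.2},
    {"dx": 0.3,"dy": 0.8,"dz": -0.6,"claw": -0.2}
  ]
}}

```text
invalid input at $.increments[0]: expected keys dx, dy, dz, ax, ay, az, claw
```

Run:
```python
from h import *
p=np.load('pose.npy');st=read_state();print(st['clock'],st['qpos'].round(2),st['width'],st['tool_rot'])
for b in(120,60,0):
    X,R=grasp(p,0,b);print([v.round(3) for v in delta(st,X,R)])
snap('top','top1');snap('side','side1')
a=np.hstack([cv2.imread('pics/top1.png')[100:400,130:530],cv2.imread('pics/side1.png')[100:400,130:530]]);cv2.imwrite('pics/both1.png',a)
```

```text
1.4333 [ 0.56  0.77 -0.13  1.44 -0.53  1.34 -0.86] 51.229781477449464 [-2.26777591 -0.00322013 -3.10668319]
[array([ 0.881,  1.471, -0.599]), array([ 0.001, -0.003,  0.003])]
[array([ 0.734,  5.327, -5.195]), array([ 0.001, -0.003,  0.003])]
[array([ 0.587,  9.182, -9.791]), array([ 0.001, -0.003,  0.003])]
```

View pics/both1.png

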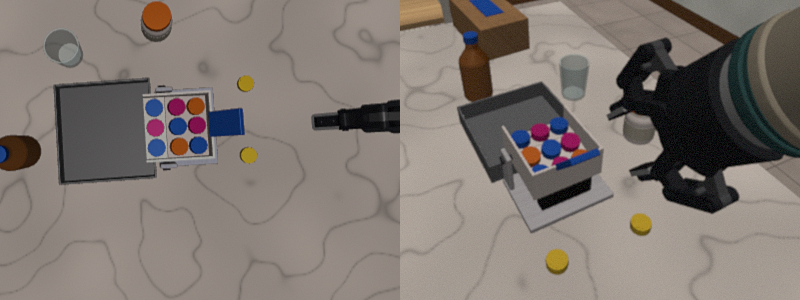

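The gripper is lined up with the tab: rows 121 and 122 in the top view, with the jaws straddling it in the side view. I'll settle at the standoff.

Emit:
{"api": "servo_tool", "payload": {
  "increments": [
    {"dx": 0,"dy": 0,"dz": 0,"ax": 0,"ay": 0,"az": 0,"claw": -0.2},
    {"dx": 0,"dy": 0,"dz": 0,"ax": 0,"ay": 0,"az": 0,"claw": -0.2},
    {"dx": 0,"dy": 0,"dz": 0,"ax": 0,"ay": 0,"az": 0,"claw": -0.2},
    {"dx": 0,"dy": 0,"dz": 0,"ax": 0,"ay": 0,"az": 0,"claw": -0.2}
  ]
}}

```text
clock: 1.87
eef_pos: [591.6, -104.3, 215.3]
tool_rot: [-2.265, 0.0, -3.106]
force: [0.0, 0.5, -0.0]
width: 51.3
```

Run:
```python
from h import *
p=np.load('pose.npy');st=read_state();print(st['clock'],st['qpos'].round(2),st['width'],st['tool_rot'])
for b in(120,60,0):
    X,R=grasp(p,0,b);print([v.round(3) for v in delta(st,X,R)])
```

```text
1.8667 [ 0.56  0.77 -0.13  1.44 -0.53  1.34 -0.85] 51.26047727484181 [-2.26527894e+00  1.49894256e-04 -3.10615197e+00]
[array([ 0.903,  1.682, -0.796]), array([0.004, 0.   , 0.003])]
[array([ 0.756,  5.538, -5.392]), array([0.004, 0.   , 0.003])]
[array([ 0.609,  9.393, -9.988]), array([0.004, 0.   , 0.003])]
```

Emit:
{"api": "servo_tool", "payload": {
  "increments": [
    {"dx": 0.9,"dy": 1.7,"dz": -0.8,"ax": 0.004,"ay": 0,"az": 0.003,"claw": -0.2},
    {"dx": 0.8,"dy": 3.3,"dz": -2.7,"ax": 0.004,"ay": 0,"az": 0.003,"claw": -0.2},
    {"dx": 0.8,"dy": 4.8,"dz": -4.5,"ax": 0.004,"ay": 0,"az": 0.003,"claw": -0.2},
    {"dx": 0.7,"dy": 5.5,"dz": -5.4,"ax": 0.004,"ay": 0,"az": 0.003,"claw": -0.2},
    {"dx": 0.7,"dy": 6.5,"dz": -6.6,"ax": 0.004,"ay": 0,"az": 0.003,"claw": -0.2},
    {"dx": 0.7,"dy": 7.5,"dz": -7.7,"ax": 0.004,"ay": 0,"az": 0.003,"claw": -0.2},
    {"dx": 0.6,"dy": 8.6,"dz": -9.1,"ax": 0.004,"ay": 0,"az": 0.003,"claw": -0.2},
    {"dx": 0.6,"dy": 9.4,"dz": -10,"ax": 0.004,"ay": 0,"az": 0.003,"claw": -0.2}
  ]
}}

```text
clock: 2.53
eef_pos: [597.3, -7.4, 114.2]
tool_rot: [-2.271, -0.001, -3.101]
force: [0.1, 0.2, -0.2]
width: 51.4
```

Emit:
{"api": "servo_tool", "payload": {
  "increments": [
    {"dx": 0,"dy": 0,"dz": 0,"ax": 0,"ay": 0,"az": 0,"claw": -0.2},
    {"dx": 0,"dy": 0,"dz": 0,"ax": 0,"ay": 0,"az": 0,"claw": -0.2},
    {"dx": 0,"dy": 0,"dz": 0,"ax": 0,"ay": 0,"az": 0,"claw": -0.2}
  ]
}}

```text
clock: 2.78
eef_pos: [598.6, -9.6, 115.6]
tool_rot: [-2.27, 0.001, -3.102]
force: [0.2, 0.8, -0.2]
width: 51.1
```

Run:
```python
from h import *
p=np.load('pose.npy');st=read_state();print(st['clock'],st['qpos'].round(2),st['width'],st['force'])
for b in(0,):
    X,R=grasp(p,0,b);print([v.round(3) for v in delta(st,X,R)])
snap('top','top2');snap('side','side2')
a=np.hstack([cv2.resize(cv2.imread('pics/top2.png')[140:340,230:430],None,fx=2,fy=2),cv2.resize(cv2.imread('pics/side2.png')[160:360,200:400],None,fx=2,fy=2)]);cv2.imwrite('pics/both2.png',a)
```

```text
2.7833 [ 0.46  0.85 -0.17  1.61 -0.6   1.06 -0.81] 51.097971561148945 [ 0.22745267  0.78947179 -0.18438942]
[array([-0.086, -0.086, -0.016]), array([-0.001,  0.001, -0.002])]
```

View pics/both2.png

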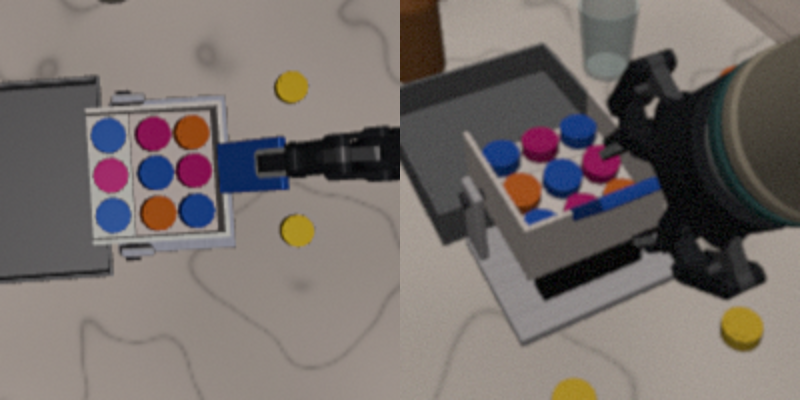

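The tab lies between the fingers in both views. Next I close the claw.

Emit:
{"api": "servo_tool", "payload": {
  "increments": [
    {"dx": -0.1,"dy": -0.1,"dz": 0,"ax": 0,"ay": 0,"az": 0,"claw": 0.2},
    {"dx": -0.1,"dy": -0.1,"dz": 0,"ax": 0,"ay": 0,"az": 0,"claw": 0.4},
    {"dx": -0.1,"dy": -0.1,"dz": 0,"ax": 0,"ay": 0,"az": 0,"claw": 0.6},
    {"dx": -0.1,"dy": -0.1,"dz": 0,"ax": 0,"ay": 0,"az": 0,"claw": 0.8},
    {"dx": -0.1,"dy": -0.1,"dz": 0,"ax": 0,"ay": 0,"az": 0,"claw": 0.9},
    {"dx": -0.1,"dy": -0.1,"dz": 0,"ax": 0,"ay": 0,"az": 0,"claw": 1},
    {"dx": -0.1,"dy": -0.1,"dz": 0,"ax": 0,"ay": 0,"az": 0,"claw": 1},
    {"dx": -0.1,"dy": -0.1,"dz": 0,"ax": 0,"ay": 0,"az": 0,"claw": 1}
  ]
}}

```text
clock: 3.55
eef_pos: [597.0, -9.9, 115.6]
tool_rot: [-2.27, 0.001, -3.101]
force: [-2.0, -3.4, 5.4]
width: 8.0
```

Run:
```python
from h import *
p=np.load('pose.npy');st=read_state();print(st['clock'],st['width'],st['force'],st['torque'],st['eef_pos'],st['tool_rot'])
X0,R0=grasp(p,0,0)
for t in (.05,.1,.15,.2,.22,.24,.26,.28,.3,.32,.34,.36,.38):
    X,R=grasp(p,t,0);print(t,((X-X0)/10).round(3),(R*R0.inv()).as_rotvec().round(3))
```

```text
3.55 7.958144578020441 [-2.00000918 -3.42961882  5.39023996] [-0.42454162  0.2188123   0.1824522 ] [597.04649283  -9.88329912 115.58500475] [-2.27049031e+00  6.09444385e-04 -3.10101130e+00]
0.05 [-0.01   0.264  0.467] [-0.05  -0.002 -0.   ]
0.1 [-0.021  0.551  0.921] [-0.1   -0.004 -0.   ]
0.15 [-0.033  0.86   1.36 ] [-0.15  -0.006  0.   ]
0.2 [-0.045  1.19   1.782] [-0.2   -0.008 -0.   ]
0.22 [-0.051  1.328  1.947] [-0.22  -0.008  0.   ]
0.24 [-0.056  1.47   2.108] [-0.24  -0.009 -0.   ]
0.26 [-0.062  1.614  2.267] [-0.26 -0.01 -0.  ]
0.28 [-0.067  1.762  2.423] [-0.28  -0.011 -0.   ]
0.3 [-0.073  1.913  2.576] [-0.3   -0.011 -0.   ]
0.32 [-0.079  2.067  2.725] [-0.32  -0.012 -0.   ]
0.34 [-0.085  2.223  2.872] [-0.34  -0.013 -0.   ]
0.36 [-0.091  2.383  3.016] [-0.36  -0.014 -0.   ]
0.38 [-0.097  2.545  3.156] [-0.38  -0.014 -0.   ]
```

Emit:
{"api": "servo_tool", "payload": {
  "increments": [
    {"dx": 0,"dy": 0.07,"dz": 0.12,"ax": -0.0125,"ay": 0,"az": 0,"claw": 1},
    {"dx": 0,"dy": 0.13,"dz": 0.235,"ax": -0.025,"ay": -0.001,"az": 0,"claw": 1},
    {"dx": -0.01,"dy": 0.2,"dz": 0.35,"ax": -0.0375,"ay": -0.001,"az": 0,"claw": 1},
    {"dx": -0.01,"dy": 0.264,"dz": 0.467,"ax": -0.05,"ay": -0.002,"az": 0,"claw": 1},
    {"dx": -0.01,"dy": 0.335,"dz": 0.58,"ax": -0.0625,"ay": -0.002,"az": 0,"claw": 1},
    {"dx": -0.015,"dy": 0.406,"dz": 0.694,"ax": -0.075,"ay": -0.003,"az": 0,"claw": 1},
    {"dx": -0.02,"dy": 0.478,"dz": 0.808,"ax": -0.0875,"ay": -0.003,"az": 0,"claw": 1},
    {"dx": -0.02,"dy": 0.551,"dz": 0.921,"ax": -0.1,"ay": -0.004,"az": 0,"claw": 1}
  ]
}}

```text
clock: 4.22
eef_pos: [596.8, -4.6, 124.5]
tool_rot: [-2.168, 0.001, -3.101]
force: [-0.1, -5.4, 2.2]
width: 7.3
```

```bash
cat > chk.py <<'E'
import sys
from h import *
tag=sys.argv[1]; st=read_state();print(st['clock'],st['width'].round(1) if hasattr(st['width'],'round') else st['width'],st['force'].round(1),st['eef_pos'].round(1),(-2.2705-st['tool_rot'][0]).round(3))
snap('top','t'+tag);snap('side','s'+tag)
a=np.hstack([cv2.resize(cv2.imread(f'pics/t{tag}.png')[165:295,170:360],(400,274)),cv2.resize(cv2.imread(f'pics/s{tag}.png')[170:310,180:370],(400,295))[:274]]);cv2.imwrite(f'pics/c{tag}.png',a)
E
python3 chk.py 3
```

```text
4.2167 7.343105917526006 [-0.1 -5.4  2.2] [596.8  -4.6 124.5] -0.102
```

View pics/c3.png

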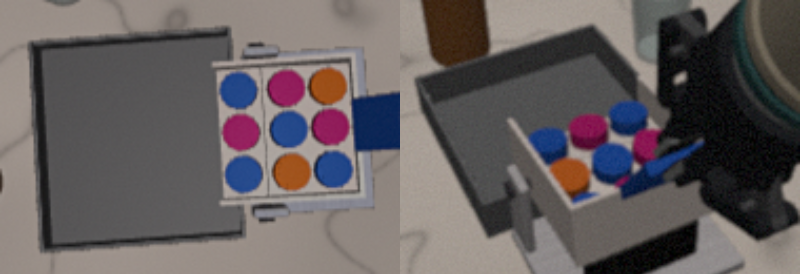

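The bin follows the tool to 0.1 rad. The caps haven't moved and the forces are only a few N, so I go on to 0.2.

Emit:
{"api": "servo_tool", "payload": {
  "increments": [
    {"dx": 0,"dy": 0.077,"dz": 0.11,"ax": -0.0125,"ay": 0,"az": 0,"claw": 1},
    {"dx": 0,"dy": 0.154,"dz": 0.22,"ax": -0.025,"ay": -0.001,"az": 0,"claw": 1},
    {"dx": -0.01,"dy": 0.231,"dz": 0.33,"ax": -0.0375,"ay": -0.001,"az": 0,"claw": 1},
    {"dx": -0.01,"dy": 0.309,"dz": 0.439,"ax": -0.05,"ay": -0.002,"az": 0,"claw": 1},
    {"dx": -0.01,"dy": 0.39,"dz": 0.545,"ax": -0.0625,"ay": -0.002,"az": 0,"claw": 1},
    {"dx": -0.015,"dy": 0.473,"dz": 0.65,"ax": -0.075,"ay": -0.003,"az": 0,"claw": 1},
    {"dx": -0.02,"dy": 0.556,"dz": 0.756,"ax": -0.0875,"ay": -0.003,"az": 0,"claw": 1},
    {"dx": -0.02,"dy": 0.639,"dz": 0.861,"ax": -0.1,"ay": -0.004,"az": 0,"claw": 1}
  ]
}}

```text
clock: 4.98
eef_pos: [596.6, 1.9, 133.4]
tool_rot: [-2.068, 0.001, -3.101]
force: [-1.1, -5.9, 2.5]
width: 7.5
```

```bash
python3 chk.py 4
```

```text
4.9833 7.537553480686496 [-1.1 -5.9  2.5] [596.6   1.9 133.4] -0.202
```

View pics/c4.png

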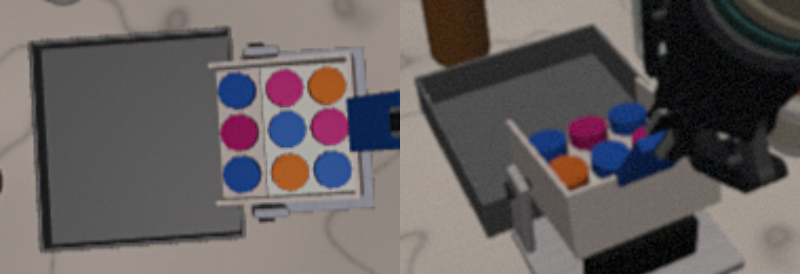

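At 0.2 the caps are still in place. From here I take 0.02 rad steps.

Emit:
{"api": "servo_tool", "payload": {
  "increments": [
    {"dx": 0,"dy": 0.035,"dz": 0.041,"ax": -0.005,"ay": 0,"az": 0,"claw": 1},
    {"dx": 0,"dy": 0.07,"dz": 0.082,"ax": -0.01,"ay": 0,"az": 0,"claw": 1},
    {"dx": -0.005,"dy": 0.105,"dz": 0.123,"ax": -0.015,"ay": -0.001,"az": 0,"claw": 1},
    {"dx": -0.005,"dy": 0.138,"dz": 0.165,"ax": -0.02,"ay": -0.001,"az": 0,"claw": 1},
    {"dx": -0.005,"dy": 0.138,"dz": 0.165,"ax": -0.02,"ay": -0.001,"az": 0,"claw": 1},
    {"dx": -0.005,"dy": 0.138,"dz": 0.165,"ax": -0.02,"ay": -0.001,"az": 0,"claw": 1}
  ]
}}

```text
clock: 5.58
eef_pos: [596.5, 3.5, 135.2]
tool_rot: [-2.049, 0.001, -3.1]
force: [-0.7, -5.7, 2.6]
width: 7.6
```

```bash
python3 chk.py 5
```

```text
5.5833 7.594041475879259 [-0.7 -5.7  2.6] [596.5   3.5 135.2] -0.222
```

View pics/c5.png

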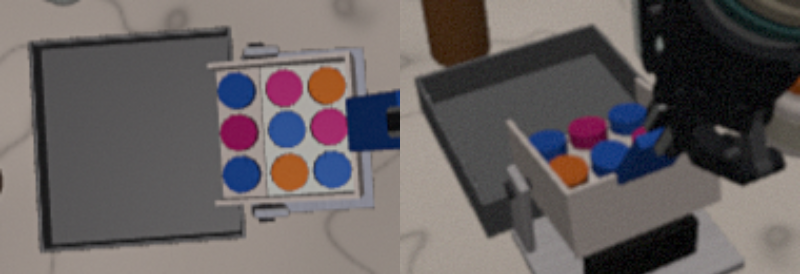

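Emit:
{"api": "servo_tool", "payload": {
  "increments": [
    {"dx": 0,"dy": 0.035,"dz": 0.04,"ax": -0.005,"ay": 0,"az": 0,"claw": 1},
    {"dx": 0,"dy": 0.07,"dz": 0.08,"ax": -0.01,"ay": 0,"az": 0,"claw": 1},
    {"dx": -0.005,"dy": 0.107,"dz": 0.12,"ax": -0.015,"ay": -0.001,"az": 0,"claw": 1},
    {"dx": -0.005,"dy": 0.142,"dz": 0.161,"ax": -0.02,"ay": -0.001,"az": 0,"claw": 1},
    {"dx": -0.005,"dy": 0.142,"dz": 0.161,"ax": -0.02,"ay": -0.001,"az": 0,"claw": 1},
    {"dx": -0.005,"dy": 0.142,"dz": 0.161,"ax": -0.02,"ay": -0.001,"az": 0,"claw": 1},
    {"dx": -0.005,"dy": 0.142,"dz": 0.161,"ax": -0.02,"ay": -0.001,"az": 0,"claw": 1},
    {"dx": -0.005,"dy": 0.142,"dz": 0.161,"ax": -0.02,"ay": -0.001,"az": 0,"claw": 1}
  ]
}}

```text
clock: 6.35
eef_pos: [596.4, 4.9, 136.8]
tool_rot: [-2.029, 0.001, -3.101]
force: [-0.6, -6.2, 4.2]
width: 8.0
```

```bash
python3 chk.py 6
```

```text
6.35 8.016983762394052 [-0.6 -6.2  4.2] [596.4   4.9 136.8] -0.242
```

View pics/c6.png

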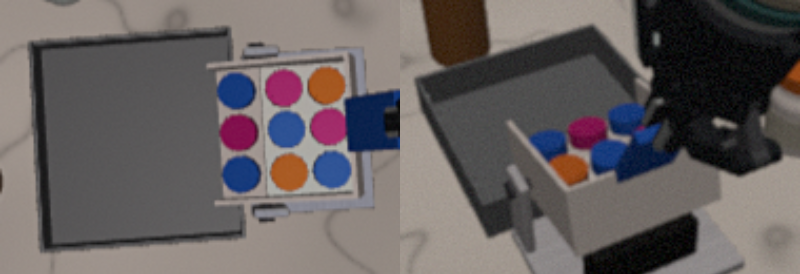

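Emit:
{"api": "servo_tool", "payload": {
  "increments": [
    {"dx": 0,"dy": 0.036,"dz": 0.04,"ax": -0.005,"ay": 0,"az": 0,"claw": 1},
    {"dx": 0,"dy": 0.072,"dz": 0.08,"ax": -0.01,"ay": 0,"az": 0,"claw": 1},
    {"dx": -0.005,"dy": 0.108,"dz": 0.12,"ax": -0.015,"ay": -0.001,"az": 0,"claw": 1},
    {"dx": -0.005,"dy": 0.144,"dz": 0.159,"ax": -0.02,"ay": -0.001,"az": 0,"claw": 1},
    {"dx": -0.005,"dy": 0.144,"dz": 0.159,"ax": -0.02,"ay": -0.001,"az": 0,"claw": 1},
    {"dx": -0.005,"dy": 0.144,"dz": 0.159,"ax": -0.02,"ay": -0.001,"az": 0,"claw": 1},
    {"dx": -0.005,"dy": 0.144,"dz": 0.159,"ax": -0.02,"ay": -0.001,"az": 0,"claw": 1},
    {"dx": -0.005,"dy": 0.144,"dz": 0.159,"ax": -0.02,"ay": -0.001,"az": 0,"claw": 1}
  ]
}}

```text
clock: 7.12
eef_pos: [596.4, 6.3, 138.4]
tool_rot: [-2.009, 0.001, -3.101]
force: [-1.6, -5.4, 4.1]
width: 7.4
```

```bash
python3 chk.py 7
```

```text
7.1167 7.395591322169591 [-1.6 -5.4  4.1] [596.4   6.3 138.4] -0.262
```

View pics/c7.png

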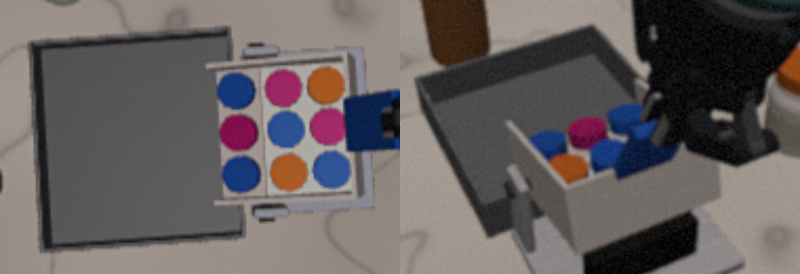

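Emit:
{"api": "servo_tool", "payload": {
  "increments": [
    {"dx": 0,"dy": 0.037,"dz": 0.039,"ax": -0.005,"ay": 0,"az": 0,"claw": 1},
    {"dx": 0,"dy": 0.074,"dz": 0.078,"ax": -0.01,"ay": 0,"az": 0,"claw": 1},
    {"dx": -0.005,"dy": 0.111,"dz": 0.117,"ax": -0.015,"ay": -0.001,"az": 0,"claw": 1},
    {"dx": -0.005,"dy": 0.148,"dz": 0.156,"ax": -0.02,"ay": -0.001,"az": 0,"claw": 1},
    {"dx": -0.005,"dy": 0.148,"dz": 0.156,"ax": -0.02,"ay": -0.001,"az": 0,"claw": 1},
    {"dx": -0.005,"dy": 0.148,"dz": 0.156,"ax": -0.02,"ay": -0.001,"az": 0,"claw": 1},
    {"dx": -0.005,"dy": 0.148,"dz": 0.156,"ax": -0.02,"ay": -0.001,"az": 0,"claw": 1},
    {"dx": -0.005,"dy": 0.148,"dz": 0.156,"ax": -0.02,"ay": -0.001,"az": 0,"claw": 1}
  ]
}}

```text
clock: 7.88
eef_pos: [596.3, 7.8, 140.0]
tool_rot: [-1.989, 0.001, -3.101]
force: [-1.1, -4.9, 5.2]
width: 7.7
```

```bash
python3 chk.py 8
```

```text
7.8833 7.673419670770442 [-1.1 -4.9  5.2] [596.3   7.8 140. ] -0.282
```

View pics/c8.png

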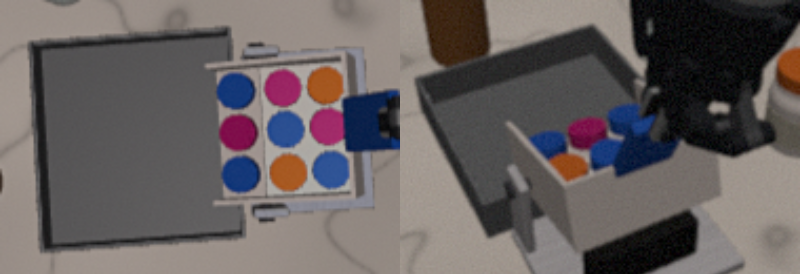

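Emit:
{"api": "servo_tool", "payload": {
  "increments": [
    {"dx": 0,"dy": 0.038,"dz": 0.038,"ax": -0.005,"ay": 0,"az": 0,"claw": 1},
    {"dx": 0,"dy": 0.075,"dz": 0.077,"ax": -0.01,"ay": 0,"az": 0,"claw": 1},
    {"dx": -0.005,"dy": 0.113,"dz": 0.115,"ax": -0.015,"ay": -0.001,"az": 0,"claw": 1},
    {"dx": -0.005,"dy": 0.151,"dz": 0.153,"ax": -0.02,"ay": -0.001,"az": 0,"claw": 1},
    {"dx": -0.005,"dy": 0.151,"dz": 0.153,"ax": -0.02,"ay": -0.001,"az": 0,"claw": 1},
    {"dx": -0.005,"dy": 0.151,"dz": 0.153,"ax": -0.02,"ay": -0.001,"az": 0,"claw": 1},
    {"dx": -0.005,"dy": 0.151,"dz": 0.153,"ax": -0.02,"ay": -0.001,"az": 0,"claw": 1},
    {"dx": -0.005,"dy": 0.151,"dz": 0.153,"ax": -0.02,"ay": -0.001,"az": 0,"claw": 1}
  ]
}}

```text
clock: 8.65
eef_pos: [596.3, 9.4, 141.5]
tool_rot: [-1.969, 0.002, -3.101]
force: [0.0, -5.5, 4.9]
width: 7.8
```

```bash
python3 chk.py 9
```

```text
8.65 7.808757293619018 [ 0.  -5.5  4.9] [596.3   9.4 141.5] -0.301
```

View pics/c9.png

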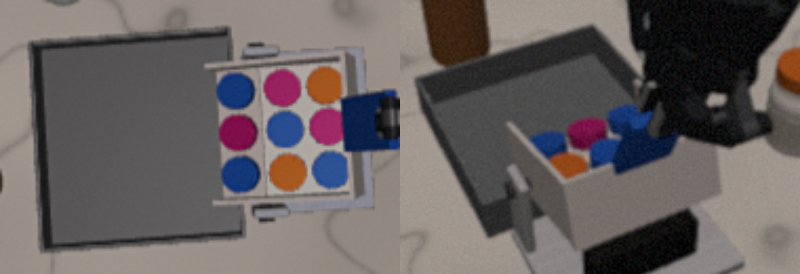

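Emit:
{"api": "servo_tool", "payload": {
  "increments": [
    {"dx": 0,"dy": 0.038,"dz": 0.038,"ax": -0.005,"ay": 0,"az": 0,"claw": 1},
    {"dx": 0,"dy": 0.077,"dz": 0.075,"ax": -0.01,"ay": 0,"az": 0,"claw": 1},
    {"dx": -0.005,"dy": 0.115,"dz": 0.113,"ax": -0.015,"ay": -0.001,"az": 0,"claw": 1},
    {"dx": -0.005,"dy": 0.154,"dz": 0.15,"ax": -0.02,"ay": -0.001,"az": 0,"claw": 1},
    {"dx": -0.005,"dy": 0.154,"dz": 0.15,"ax": -0.02,"ay": -0.001,"az": 0,"claw": 1},
    {"dx": -0.005,"dy": 0.154,"dz": 0.15,"ax": -0.02,"ay": -0.001,"az": 0,"claw": 1},
    {"dx": -0.005,"dy": 0.154,"dz": 0.15,"ax": -0.02,"ay": -0.001,"az": 0,"claw": 1},
    {"dx": -0.005,"dy": 0.154,"dz": 0.15,"ax": -0.02,"ay": -0.001,"az": 0,"claw": 1}
  ]
}}

```text
clock: 9.42
eef_pos: [596.2, 11.0, 143.0]
tool_rot: [-1.949, 0.002, -3.1]
force: [-1.1, -5.7, 4.4]
width: 7.7
```

```bash
python3 chk.py 10
```

```text
9.4167 7.710919340981913 [-1.1 -5.7  4.4] [596.2  11.  143. ] -0.321
```

View pics/c10.png

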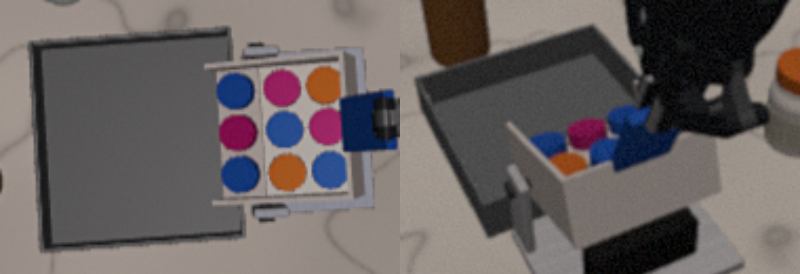

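Emit:
{"api": "servo_tool", "payload": {
  "increments": [
    {"dx": 0,"dy": 0.039,"dz": 0.037,"ax": -0.005,"ay": 0,"az": 0,"claw": 1},
    {"dx": 0,"dy": 0.078,"dz": 0.074,"ax": -0.01,"ay": 0,"az": 0,"claw": 1},
    {"dx": -0.005,"dy": 0.117,"dz": 0.11,"ax": -0.015,"ay": -0.001,"az": 0,"claw": 1},
    {"dx": -0.005,"dy": 0.157,"dz": 0.147,"ax": -0.02,"ay": -0.001,"az": 0,"claw": 1},
    {"dx": -0.005,"dy": 0.157,"dz": 0.147,"ax": -0.02,"ay": -0.001,"az": 0,"claw": 1},
    {"dx": -0.005,"dy": 0.157,"dz": 0.147,"ax": -0.02,"ay": -0.001,"az": 0,"claw": 1},
    {"dx": -0.005,"dy": 0.157,"dz": 0.147,"ax": -0.02,"ay": -0.001,"az": 0,"claw": 1},
    {"dx": -0.005,"dy": 0.157,"dz": 0.147,"ax": -0.02,"ay": -0.001,"az": 0,"claw": 1}
  ]
}}

```text
clock: 10.18
eef_pos: [596.2, 12.6, 144.6]
tool_rot: [-1.929, 0.002, -3.1]
force: [0.2, -4.8, 4.8]
width: 7.8
```

```bash
python3 chk.py 11
```

```text
10.1833 7.831131485716356 [ 0.2 -4.8  4.8] [596.2  12.6 144.6] -0.341
```

View pics/c11.png

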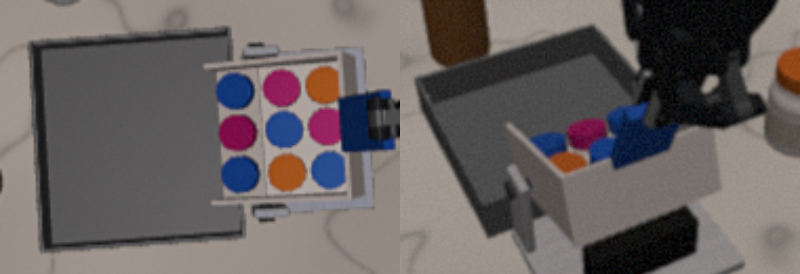

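Emit:
{"api": "servo_tool", "payload": {
  "increments": [
    {"dx": 0,"dy": 0.04,"dz": 0.036,"ax": -0.005,"ay": 0,"az": 0,"claw": 1},
    {"dx": 0,"dy": 0.08,"dz": 0.072,"ax": -0.01,"ay": 0,"az": 0,"claw": 1},
    {"dx": -0.005,"dy": 0.12,"dz": 0.108,"ax": -0.015,"ay": -0.001,"az": 0,"claw": 1},
    {"dx": -0.005,"dy": 0.16,"dz": 0.144,"ax": -0.02,"ay": -0.001,"az": 0,"claw": 1},
    {"dx": -0.005,"dy": 0.16,"dz": 0.144,"ax": -0.02,"ay": -0.001,"az": 0,"claw": 1},
    {"dx": -0.005,"dy": 0.16,"dz": 0.144,"ax": -0.02,"ay": -0.001,"az": 0,"claw": 1},
    {"dx": -0.005,"dy": 0.16,"dz": 0.144,"ax": -0.02,"ay": -0.001,"az": 0,"claw": 1},
    {"dx": -0.005,"dy": 0.16,"dz": 0.144,"ax": -0.02,"ay": -0.001,"az": 0,"claw": 1}
  ]
}}

```text
clock: 10.95
eef_pos: [596.1, 14.2, 146.0]
tool_rot: [-1.909, 0.002, -3.1]
force: [-0.3, -5.0, 5.9]
width: 7.7
```

```bash
python3 chk.py 12
```

```text
10.95 7.687529111090272 [-0.3 -5.   5.9] [596.1  14.2 146. ] -0.361
```

View pics/c12.png

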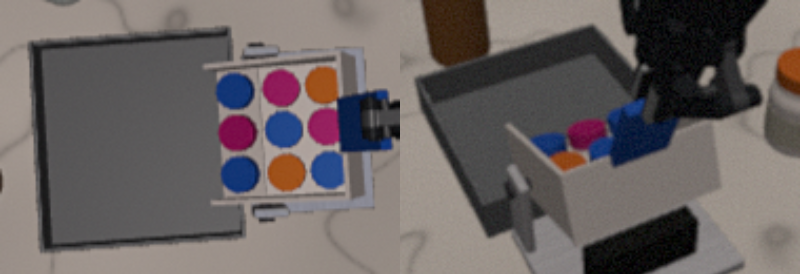

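Run:
```python
from h import *
S=dict(np.load('pics/side_cal.npz'));p=np.load('pose.npy')
for n,im,tl in(('a','side0',(0,)),('b','s12',(.30,.36))):
    I=cv2.imread(f'pics/{im}.png')[180:320,200:350]; I=cv2.resize(I,None,fx=5,fy=5,interpolation=cv2.INTER_CUBIC)[:, :]
    for t,c in zip(tl,((0,0,255),(0,255,0))):
        for X in [(-83.3,59,38),(-83.3,-59,38),(-83.3,59,-12),(35,59,38),(35,59,4)]:
            u=(proj(S,W(p,X,t))-[200,180]+.5)*5; cv2.drawMarker(I,tuple(int(round(v)) for v in u),c,cv2.MARKER_CROSS,9,1)
    cv2.imwrite(f'pics/ov{n}.png',cv2.resize(I,(640,600)))
```

```text
(no output)
```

View pics/ova.png

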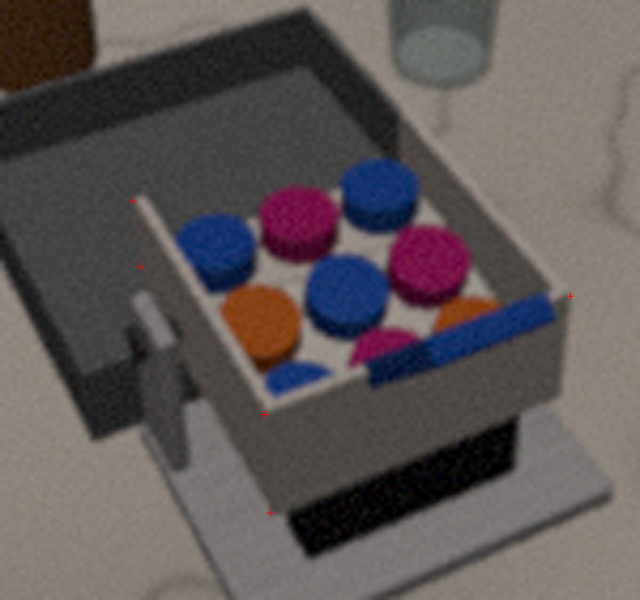

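View pics/ovb.png

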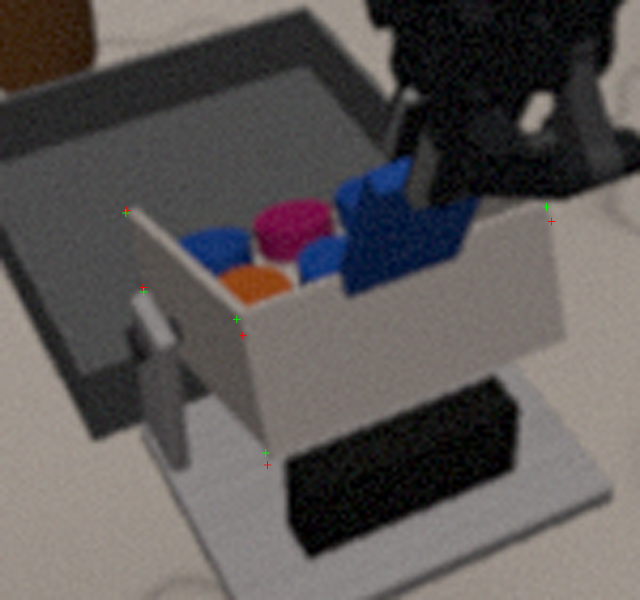

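The overlay puts the real tilt at about 0.35 to 0.36, as commanded. I keep going in smaller steps.

Emit:
{"api": "servo_tool", "payload": {
  "increments": [
    {"dx": 0,"dy": 0.04,"dz": 0.036,"ax": -0.005,"ay": 0,"az": 0,"claw": 1},
    {"dx": 0,"dy": 0.08,"dz": 0.071,"ax": -0.01,"ay": 0,"az": 0,"claw": 1},
    {"dx": -0.003,"dy": 0.121,"dz": 0.106,"ax": -0.015,"ay": -0.001,"az": 0,"claw": 1},
    {"dx": -0.003,"dy": 0.121,"dz": 0.106,"ax": -0.015,"ay": -0.001,"az": 0,"claw": 1},
    {"dx": -0.003,"dy": 0.121,"dz": 0.106,"ax": -0.015,"ay": -0.001,"az": 0,"claw": 1},
    {"dx": -0.003,"dy": 0.121,"dz": 0.106,"ax": -0.015,"ay": -0.001,"az": 0,"claw": 1},
    {"dx": -0.003,"dy": 0.121,"dz": 0.106,"ax": -0.015,"ay": -0.001,"az": 0,"claw": 1},
    {"dx": -0.003,"dy": 0.121,"dz": 0.106,"ax": -0.015,"ay": -0.001,"az": 0,"claw": 1}
  ]
}}

```text
clock: 11.72
eef_pos: [596.1, 15.4, 147.1]
tool_rot: [-1.894, 0.002, -3.1]
force: [-0.8, -5.6, 5.8]
width: 7.7
```

```bash
python3 chk.py 13
```

```text
11.7167 7.740976031169532 [-0.8 -5.6  5.8] [596.1  15.4 147.1] -0.376
```

View pics/c13.png

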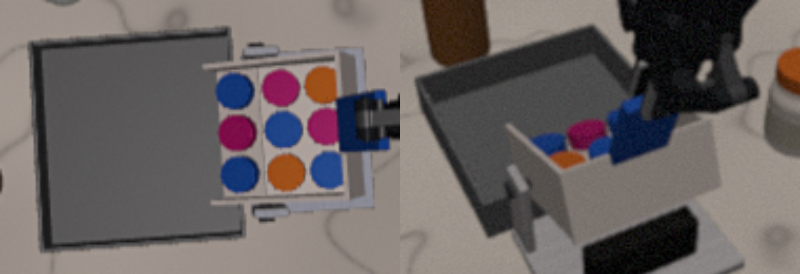

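Emit:
{"api": "servo_tool", "payload": {
  "increments": [
    {"dx": 0,"dy": 0.04,"dz": 0.035,"ax": -0.005,"ay": 0,"az": 0,"claw": 1},
    {"dx": 0,"dy": 0.081,"dz": 0.07,"ax": -0.01,"ay": 0,"az": 0,"claw": 1},
    {"dx": -0.003,"dy": 0.122,"dz": 0.105,"ax": -0.015,"ay": -0.001,"az": 0,"claw": 1},
    {"dx": -0.003,"dy": 0.122,"dz": 0.105,"ax": -0.015,"ay": -0.001,"az": 0,"claw": 1},
    {"dx": -0.003,"dy": 0.122,"dz": 0.105,"ax": -0.015,"ay": -0.001,"az": 0,"claw": 1},
    {"dx": -0.003,"dy": 0.122,"dz": 0.105,"ax": -0.015,"ay": -0.001,"az": 0,"claw": 1},
    {"dx": -0.003,"dy": 0.122,"dz": 0.105,"ax": -0.015,"ay": -0.001,"az": 0,"claw": 1},
    {"dx": -0.003,"dy": 0.122,"dz": 0.105,"ax": -0.015,"ay": -0.001,"az": 0,"claw": 1}
  ]
}}

```text
clock: 12.48
eef_pos: [596.0, 16.7, 148.1]
tool_rot: [-1.879, 0.003, -3.1]
force: [-1.3, -5.5, 5.9]
width: 7.6
```

```bash
python3 chk.py 14
```

```text
12.4833 7.578958382947407 [-1.3 -5.5  5.9] [596.   16.7 148.1] -0.391
```

View pics/c14.png

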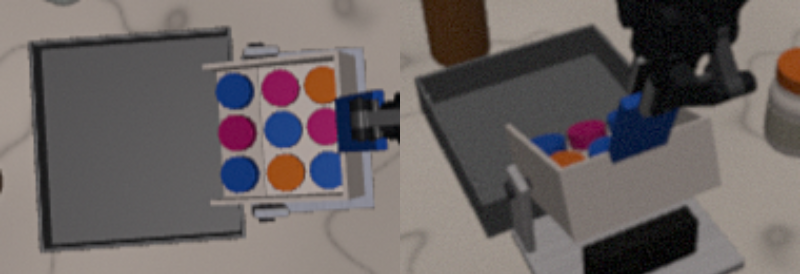

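Run:
```python
from h import *
S=dict(np.load('pics/side_cal.npz'));p=np.load('pose.npy')
for n in('side0','s14'):
    I=cv2.imread(f'pics/{n}.png')[210:310,225:345]; I=cv2.resize(I,None,fx=6,fy=6,interpolation=cv2.INTER_CUBIC)
    cv2.imwrite(f'pics/z{n}.png',I)
for t in(0,.3,.34,.36,.38,.4):
    print(t,[((proj(S,W(p,X,t))-[225,210]+.5)*6).round(0) for X in [(-83.3,59,38),(-83.3,-59,38),(-83.3,59,-12)]])
```

```text
0 [array([221., 400.]), array([651., 234.]), array([229., 538.])]
0.3 [array([190., 289.]), array([625., 130.]), array([225., 470.])]
0.34 [array([185., 274.]), array([620., 116.]), array([224., 459.])]
0.36 [array([183., 266.]), array([618., 109.]), array([223., 453.])]
0.38 [array([180., 258.]), array([615., 102.]), array([222., 448.])]
0.4 [array([178., 251.]), array([613.,  95.]), array([221., 442.])]
```

View pics/zside0.png

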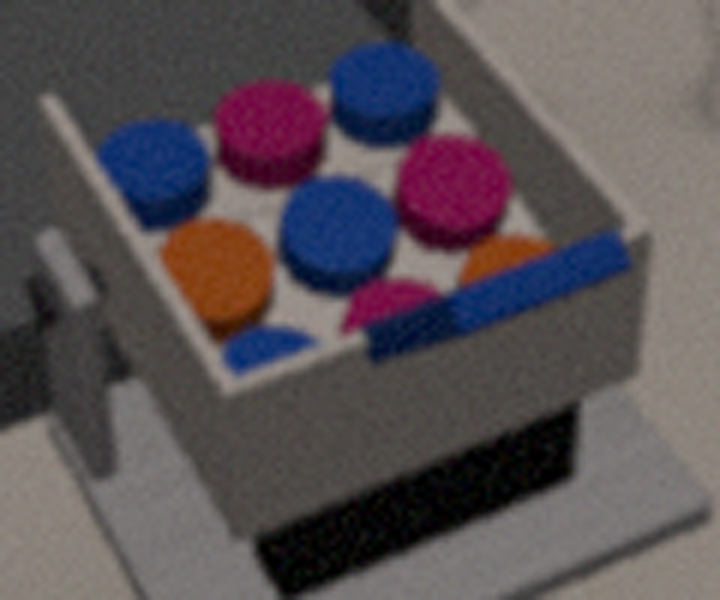

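View pics/zs14.png

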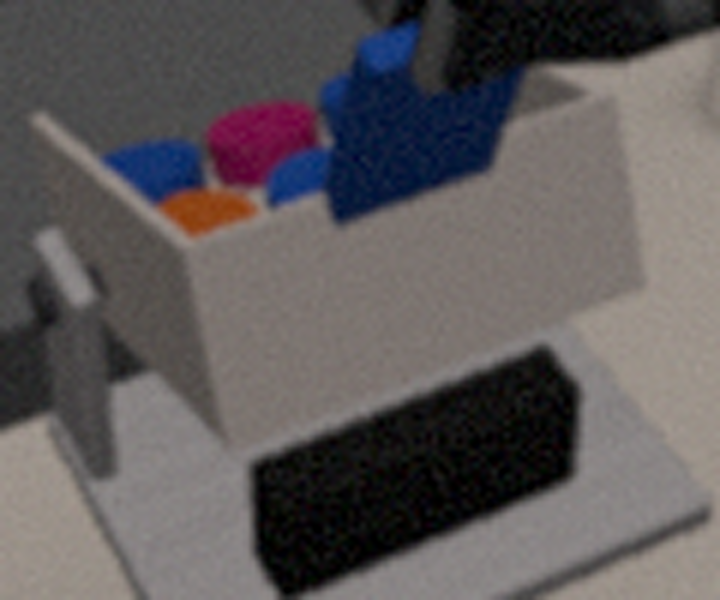

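The measured tilt is about 0.387 and the caps still hold. I continue in 0.015 steps, well short of the rear rows' extra 0.21.

Emit:
{"api": "servo_tool", "payload": {
  "increments": [
    {"dx": 0,"dy": 0.041,"dz": 0.034,"ax": -0.005,"ay": 0,"az": 0,"claw": 1},
    {"dx": 0,"dy": 0.082,"dz": 0.068,"ax": -0.01,"ay": 0,"az": 0,"claw": 1},
    {"dx": -0.003,"dy": 0.124,"dz": 0.103,"ax": -0.015,"ay": -0.001,"az": 0,"claw": 1},
    {"dx": -0.003,"dy": 0.124,"dz": 0.103,"ax": -0.015,"ay": -0.001,"az": 0,"claw": 1},
    {"dx": -0.003,"dy": 0.124,"dz": 0.103,"ax": -0.015,"ay": -0.001,"az": 0,"claw": 1},
    {"dx": -0.003,"dy": 0.124,"dz": 0.103,"ax": -0.015,"ay": -0.001,"az": 0,"claw": 1},
    {"dx": -0.003,"dy": 0.124,"dz": 0.103,"ax": -0.015,"ay": -0.001,"az": 0,"claw": 1},
    {"dx": -0.003,"dy": 0.124,"dz": 0.103,"ax": -0.015,"ay": -0.001,"az": 0,"claw": 1}
  ]
}}

```text
clock: 13.25
eef_pos: [596.0, 18.0, 149.1]
tool_rot: [-1.864, 0.003, -3.1]
force: [-1.7, -5.0, 5.3]
width: 8.0
```

```bash
python3 chk.py 15
```

```text
13.25 7.978273483492282 [-1.7 -5.   5.3] [596.   18.  149.1] -0.406
```

View pics/c15.png

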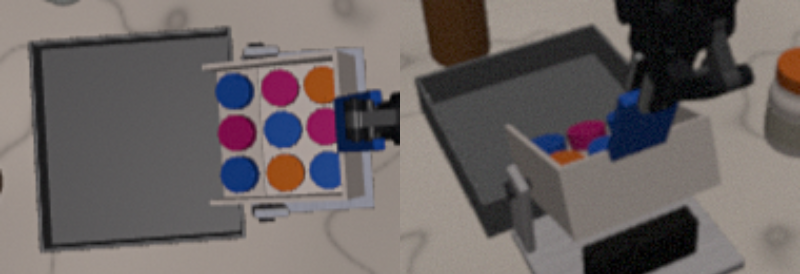

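Emit:
{"api": "servo_tool", "payload": {
  "increments": [
    {"dx": 0,"dy": 0.041,"dz": 0.033,"ax": -0.005,"ay": 0,"az": 0,"claw": 1},
    {"dx": 0,"dy": 0.083,"dz": 0.067,"ax": -0.01,"ay": 0,"az": 0,"claw": 1},
    {"dx": -0.003,"dy": 0.125,"dz": 0.101,"ax": -0.015,"ay": -0.001,"az": 0,"claw": 1},
    {"dx": -0.003,"dy": 0.125,"dz": 0.101,"ax": -0.015,"ay": -0.001,"az": 0,"claw": 1},
    {"dx": -0.003,"dy": 0.125,"dz": 0.101,"ax": -0.015,"ay": -0.001,"az": 0,"claw": 1},
    {"dx": -0.003,"dy": 0.125,"dz": 0.101,"ax": -0.015,"ay": -0.001,"az": 0,"claw": 1},
    {"dx": -0.003,"dy": 0.125,"dz": 0.101,"ax": -0.015,"ay": -0.001,"az": 0,"claw": 1},
    {"dx": -0.003,"dy": 0.125,"dz": 0.101,"ax": -0.015,"ay": -0.001,"az": 0,"claw": 1}
  ]
}}

```text
clock: 14.02
eef_pos: [596.0, 19.3, 150.1]
tool_rot: [-1.849, 0.003, -3.1]
force: [-1.6, -5.0, 6.4]
width: 7.7
```

```bash
python3 chk.py 16
python3 - <<'E'
import cv2,numpy as np
a=[cv2.resize(cv2.imread(f'pics/t{i}.png')[175:275,260:350],(390,433),interpolation=cv2.INTER_CUBIC) for i in(12,16)]
cv2.imwrite('pics/cmp16.png',np.hstack(a))
E
```

```text
14.0167 7.650701576512057 [-1.6 -5.   6.4] [596.   19.3 150.1] -0.421
```

View pics/cmp16.png

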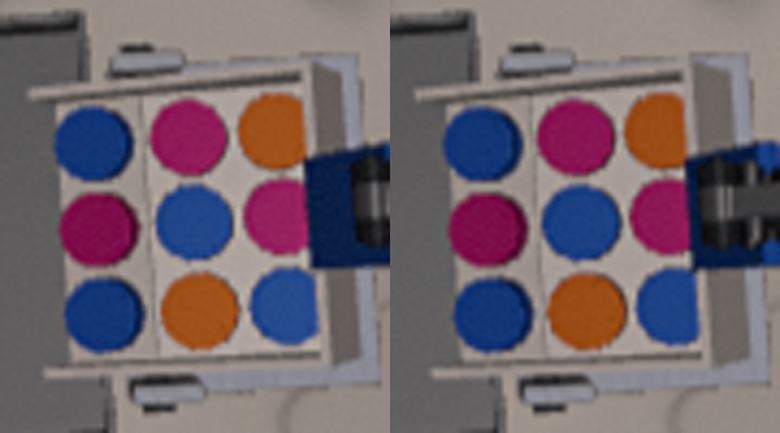

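Emit:
{"api": "servo_tool", "payload": {
  "increments": [
    {"dx": 0,"dy": 0.042,"dz": 0.033,"ax": -0.005,"ay": 0,"az": 0,"claw": 1},
    {"dx": 0,"dy": 0.084,"dz": 0.066,"ax": -0.01,"ay": 0,"az": 0,"claw": 1},
    {"dx": -0.003,"dy": 0.126,"dz": 0.099,"ax": -0.015,"ay": -0.001,"az": 0,"claw": 1},
    {"dx": -0.003,"dy": 0.126,"dz": 0.099,"ax": -0.015,"ay": -0.001,"az": 0,"claw": 1},
    {"dx": -0.003,"dy": 0.126,"dz": 0.099,"ax": -0.015,"ay": -0.001,"az": 0,"claw": 1},
    {"dx": -0.003,"dy": 0.126,"dz": 0.099,"ax": -0.015,"ay": -0.001,"az": 0,"claw": 1},
    {"dx": -0.003,"dy": 0.126,"dz": 0.099,"ax": -0.015,"ay": -0.001,"az": 0,"claw": 1}
  ]
}}

```text
clock: 14.7
eef_pos: [595.9, 20.6, 151.1]
tool_rot: [-1.834, 0.004, -3.1]
force: [-1.4, -5.5, 5.8]
width: 7.9
```

```bash
python3 chk.py 17
```

```text
14.7 7.935792795598435 [-1.4 -5.5  5.8] [595.9  20.6 151.1] -0.436
```

View pics/c17.png

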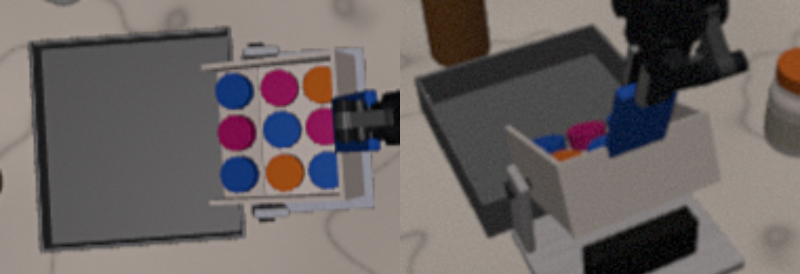

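Emit:
{"api": "servo_tool", "payload": {
  "increments": [
    {"dx": 0,"dy": 0.042,"dz": 0.032,"ax": -0.005,"ay": 0,"az": 0,"claw": 1},
    {"dx": 0,"dy": 0.084,"dz": 0.065,"ax": -0.01,"ay": 0,"az": 0,"claw": 1},
    {"dx": -0.003,"dy": 0.127,"dz": 0.097,"ax": -0.015,"ay": -0.001,"az": 0,"claw": 1},
    {"dx": -0.003,"dy": 0.127,"dz": 0.097,"ax": -0.015,"ay": -0.001,"az": 0,"claw": 1},
    {"dx": -0.003,"dy": 0.127,"dz": 0.097,"ax": -0.015,"ay": -0.001,"az": 0,"claw": 1},
    {"dx": -0.003,"dy": 0.127,"dz": 0.097,"ax": -0.015,"ay": -0.001,"az": 0,"claw": 1},
    {"dx": -0.003,"dy": 0.127,"dz": 0.097,"ax": -0.015,"ay": -0.001,"az": 0,"claw": 1}
  ]
}}

```text
clock: 15.38
eef_pos: [595.9, 21.9, 152.1]
tool_rot: [-1.819, 0.004, -3.1]
force: [-0.9, -5.0, 5.9]
width: 7.6
```

```bash
python3 chk.py 18;python3 - <<'E'
from h import *
S=dict(np.load('pics/side_cal.npz'));p=np.load('pose.npy')
I=cv2.imread('pics/s18.png')[190:290,215:335]; I=cv2.resize(I,None,fx=6,fy=6,interpolation=cv2.INTER_CUBIC)
cv2.imwrite('pics/zs18.png',I)
for t in(0,.36,.4,.42,.44,.46):
    print(t,[((proj(S,W(p,X,t))-[215,190]+.5)*6).round(0) for X in [(-83.3,59,38),(-83.3,-59,38),(-83.3,59,-12),(35,59,38)]])
E
```

```text
15.3833 7.594371657016036 [-0.9 -5.   5.9] [595.9  21.9 152.1] -0.451
0 [array([281., 520.]), array([711., 354.]), array([289., 658.]), array([ 96., 221.])]
0.36 [array([243., 386.]), array([678., 229.]), array([283., 573.]), array([ 86., 238.])]
0.4 [array([238., 371.]), array([673., 215.]), array([281., 562.]), array([ 86., 241.])]
0.42 [array([235., 363.]), array([670., 208.]), array([280., 556.]), array([ 86., 243.])]
0.44 [array([232., 356.]), array([667., 201.]), array([279., 550.]), array([ 85., 244.])]
0.46 [array([230., 348.]), array([664., 194.]), array([277., 544.]), array([ 85., 246.])]
```

View pics/c18.png

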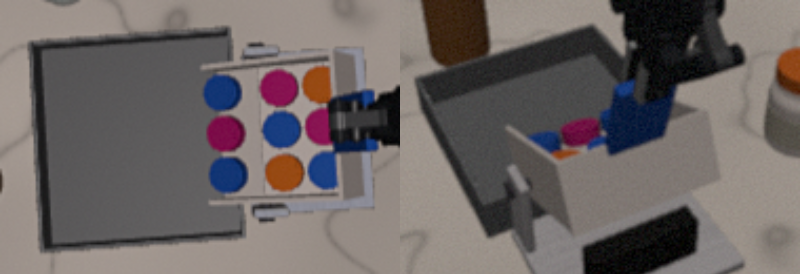

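View pics/zs18.png

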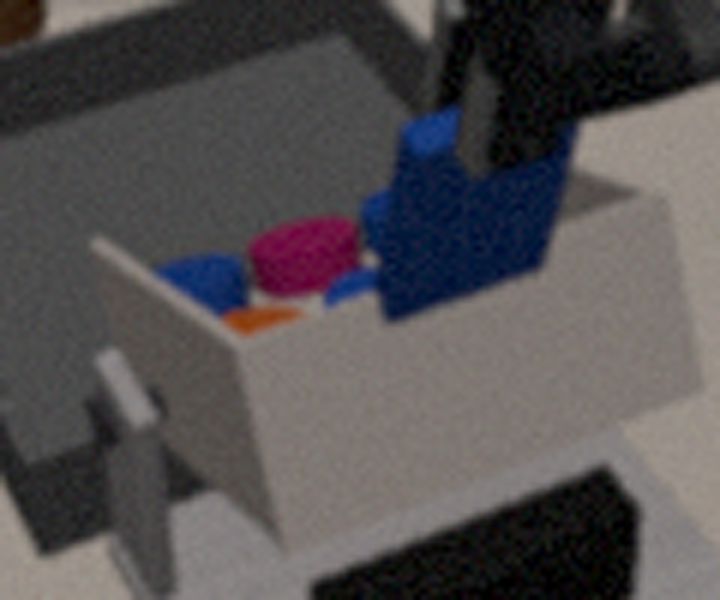

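The front row has started to slide: all three caps moved about 12 px (crop) over the lip. I hold the bin still at this angle.

Emit:
{"api": "servo_tool", "payload": {
  "increments": [
    {"dx": 0,"dy": 0,"dz": 0,"ax": 0,"ay": 0,"az": 0,"claw": 1},
    {"dx": 0,"dy": 0,"dz": 0,"ax": 0,"ay": 0,"az": 0,"claw": 1},
    {"dx": 0,"dy": 0,"dz": 0,"ax": 0,"ay": 0,"az": 0,"claw": 1},
    {"dx": 0,"dy": 0,"dz": 0,"ax": 0,"ay": 0,"az": 0,"claw": 1},
    {"dx": 0,"dy": 0,"dz": 0,"ax": 0,"ay": 0,"az": 0,"claw": 1},
    {"dx": 0,"dy": 0,"dz": 0,"ax": 0,"ay": 0,"az": 0,"claw": 1},
    {"dx": 0,"dy": 0,"dz": 0,"ax": 0,"ay": 0,"az": 0,"claw": 1},
    {"dx": 0,"dy": 0,"dz": 0,"ax": 0,"ay": 0,"az": 0,"claw": 1}
  ]
}}

```text
clock: 16.15
eef_pos: [595.9, 21.8, 152.1]
tool_rot: [-1.819, 0.004, -3.1]
force: [-1.9, -4.9, 6.2]
width: 7.6
```

```bash
python3 chk.py 19
```

```text
16.15 7.619151448760745 [-1.9 -4.9  6.2] [595.9  21.8 152.1] -0.451
```

View pics/c19.png

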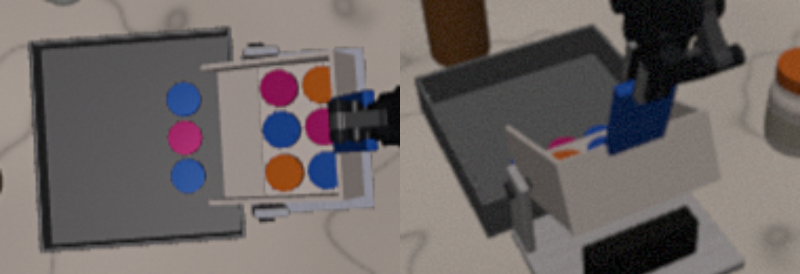

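All three are in the tray at crop x≈185, and the other six are still in the bin. I hold a little longer to confirm they've settled.

Emit:
{"api": "servo_tool", "payload": {
  "increments": [
    {"dx": 0,"dy": 0,"dz": 0,"ax": 0,"ay": 0,"az": 0,"claw": 1},
    {"dx": 0,"dy": 0,"dz": 0,"ax": 0,"ay": 0,"az": 0,"claw": 1},
    {"dx": 0,"dy": 0,"dz": 0,"ax": 0,"ay": 0,"az": 0,"claw": 1},
    {"dx": 0,"dy": 0,"dz": 0,"ax": 0,"ay": 0,"az": 0,"claw": 1},
    {"dx": 0,"dy": 0,"dz": 0,"ax": 0,"ay": 0,"az": 0,"claw": 1},
    {"dx": 0,"dy": 0,"dz": 0,"ax": 0,"ay": 0,"az": 0,"claw": 1},
    {"dx": 0,"dy": 0,"dz": 0,"ax": 0,"ay": 0,"az": 0,"claw": 1},
    {"dx": 0,"dy": 0,"dz": 0,"ax": 0,"ay": 0,"az": 0,"claw": 1}
  ]
}}

```text
clock: 16.92
eef_pos: [595.9, 21.8, 152.1]
tool_rot: [-1.819, 0.004, -3.1]
force: [-1.1, -5.2, 6.1]
width: 7.7
```

```bash
python3 chk.py 20
python3 - <<'E'
from h import *
p=np.load('pose.npy')
X0,R0=grasp(p,.45,0)
for t in (.42,.4,.36,.35,.3,.25,.2,.15,.1,.05,0):
    X,R=grasp(p,t,0);print(t,((X-X0)/10).round(3),(R*R0.inv()).as_rotvec().round(3))
E
```

```text
16.9167 7.727792413190204 [-1.1 -5.2  6.1] [595.9  21.8 152.1] -0.451
0.42 [ 0.01  -0.257 -0.194] [ 0.03   0.001 -0.   ]
0.4 [ 0.016 -0.425 -0.328] [ 0.05   0.002 -0.   ]
0.36 [ 0.029 -0.753 -0.605] [ 0.09   0.003 -0.   ]
0.35 [ 0.032 -0.833 -0.676] [0.1   0.004 0.   ]
0.3 [ 0.047 -1.223 -1.045] [ 0.15   0.006 -0.   ]
0.25 [ 0.061 -1.594 -1.432] [ 0.2    0.008 -0.   ]
0.2 [ 0.074 -1.945 -1.838] [ 0.25  0.01 -0.  ]
0.15 [ 0.087 -2.276 -2.261] [0.3   0.011 0.   ]
0.1 [ 0.099 -2.585 -2.699] [ 0.35   0.013 -0.   ]
0.05 [ 0.11  -2.872 -3.153] [ 0.4    0.015 -0.   ]
0 [ 0.12  -3.136 -3.621] [0.45  0.017 0.   ]
```

View pics/c20.png

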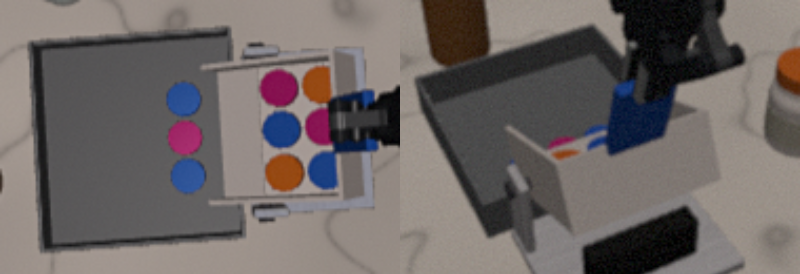

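The caps are stable. Next I lower the bin slowly, 0.0125 rad per row.

Emit:
{"api": "servo_tool", "payload": {
  "increments": [
    {"dx": 0,"dy": -0.106,"dz": -0.081,"ax": 0.0125,"ay": 0,"az": 0,"claw": 1},
    {"dx": 0.01,"dy": -0.213,"dz": -0.163,"ax": 0.025,"ay": 0.001,"az": 0,"claw": 1},
    {"dx": 0.01,"dy": -0.32,"dz": -0.245,"ax": 0.0375,"ay": 0.001,"az": 0,"claw": 1},
    {"dx": 0.016,"dy": -0.425,"dz": -0.328,"ax": 0.05,"ay": 0.002,"az": 0,"claw": 1},
    {"dx": 0.02,"dy": -0.528,"dz": -0.414,"ax": 0.0625,"ay": 0.002,"az": 0,"claw": 1},
    {"dx": 0.024,"dy": -0.63,"dz": -0.501,"ax": 0.075,"ay": 0.003,"az": 0,"claw": 1},
    {"dx": 0.028,"dy": -0.732,"dz": -0.588,"ax": 0.0875,"ay": 0.003,"az": 0,"claw": 1},
    {"dx": 0.032,"dy": -0.833,"dz": -0.676,"ax": 0.1,"ay": 0.004,"az": 0,"claw": 1}
  ]
}}

```text
clock: 17.68
eef_pos: [596.2, 13.3, 145.2]
tool_rot: [-1.92, 0.004, -3.101]
force: [-0.8, -5.7, 5.5]
width: 7.8
```

Emit:
{"api": "servo_tool", "payload": {
  "increments": [
    {"dx": 0,"dy": -0.098,"dz": -0.092,"ax": 0.0125,"ay": 0,"az": 0,"claw": 1},
    {"dx": 0.007,"dy": -0.195,"dz": -0.184,"ax": 0.025,"ay": 0.001,"az": 0,"claw": 1},
    {"dx": 0.01,"dy": -0.293,"dz": -0.276,"ax": 0.0375,"ay": 0.001,"az": 0,"claw": 1},
    {"dx": 0.015,"dy": -0.39,"dz": -0.369,"ax": 0.05,"ay": 0.002,"az": 0,"claw": 1},
    {"dx": 0.018,"dy": -0.484,"dz": -0.465,"ax": 0.0625,"ay": 0.002,"az": 0,"claw": 1},
    {"dx": 0.022,"dy": -0.576,"dz": -0.562,"ax": 0.075,"ay": 0.003,"az": 0,"claw": 1},
    {"dx": 0.026,"dy": -0.669,"dz": -0.659,"ax": 0.0875,"ay": 0.003,"az": 0,"claw": 1},
    {"dx": 0.029,"dy": -0.761,"dz": -0.756,"ax": 0.1,"ay": 0.004,"az": 0,"claw": 1}
  ]
}}

```text
clock: 18.35
eef_pos: [596.6, 5.4, 137.4]
tool_rot: [-2.019, 0.004, -3.101]
force: [-1.6, -6.9, 5.2]
width: 7.6
```

Emit:
{"api": "servo_tool", "payload": {
  "increments": [
    {"dx": 0,"dy": -0.088,"dz": -0.101,"ax": 0.0125,"ay": 0,"az": 0,"claw": 1},
    {"dx": 0.007,"dy": -0.176,"dz": -0.203,"ax": 0.025,"ay": 0.001,"az": 0,"claw": 1},
    {"dx": 0.01,"dy": -0.264,"dz": -0.305,"ax": 0.0375,"ay": 0.001,"az": 0,"claw": 1},
    {"dx": 0.013,"dy": -0.351,"dz": -0.406,"ax": 0.05,"ay": 0.002,"az": 0,"claw": 1},
    {"dx": 0.017,"dy": -0.435,"dz": -0.51,"ax": 0.0625,"ay": 0.002,"az": 0,"claw": 1},
    {"dx": 0.02,"dy": -0.518,"dz": -0.616,"ax": 0.075,"ay": 0.003,"az": 0,"claw": 1},
    {"dx": 0.023,"dy": -0.6,"dz": -0.722,"ax": 0.0875,"ay": 0.003,"az": 0,"claw": 1},
    {"dx": 0.026,"dy": -0.682,"dz": -0.829,"ax": 0.1,"ay": 0.004,"az": 0,"claw": 1}
  ]
}}

```text
clock: 19.02
eef_pos: [596.9, -1.6, 128.9]
tool_rot: [-2.119, 0.004, -3.102]
force: [-0.7, -6.9, 4.4]
width: 7.9
```

Emit:
{"api": "servo_tool", "payload": {
  "increments": [
    {"dx": 0,"dy": -0.078,"dz": -0.109,"ax": 0.0125,"ay": 0,"az": 0,"claw": 1},
    {"dx": 0.006,"dy": -0.155,"dz": -0.219,"ax": 0.025,"ay": 0.001,"az": 0,"claw": 1},
    {"dx": 0.009,"dy": -0.232,"dz": -0.328,"ax": 0.0375,"ay": 0.001,"az": 0,"claw": 1},
    {"dx": 0.012,"dy": -0.309,"dz": -0.438,"ax": 0.05,"ay": 0.002,"az": 0,"claw": 1},
    {"dx": 0.015,"dy": -0.381,"dz": -0.551,"ax": 0.0625,"ay": 0.002,"az": 0,"claw": 1},
    {"dx": 0.018,"dy": -0.453,"dz": -0.665,"ax": 0.075,"ay": 0.003,"az": 0,"claw": 1},
    {"dx": 0.02,"dy": -0.525,"dz": -0.778,"ax": 0.0875,"ay": 0.003,"az": 0,"claw": 1},
    {"dx": 0.023,"dy": -0.596,"dz": -0.892,"ax": 0.1,"ay": 0.004,"az": 0,"claw": 1}
  ]
}}

```text
clock: 19.68
eef_pos: [597.1, -7.6, 119.7]
tool_rot: [-2.219, 0.004, -3.102]
force: [-1.0, -6.3, 2.8]
width: 7.8
```

Emit:
{"api": "servo_tool", "payload": {
  "increments": [
    {"dx": 0,"dy": -0.033,"dz": -0.058,"ax": 0.00625,"ay": 0,"az": 0,"claw": 1},
    {"dx": 0,"dy": -0.066,"dz": -0.117,"ax": 0.0125,"ay": 0,"az": 0,"claw": 1},
    {"dx": 0.003,"dy": -0.1,"dz": -0.175,"ax": 0.019,"ay": 0.001,"az": 0,"claw": 1},
    {"dx": 0.005,"dy": -0.132,"dz": -0.234,"ax": 0.025,"ay": 0.001,"az": 0,"claw": 1},
    {"dx": 0.007,"dy": -0.166,"dz": -0.292,"ax": 0.031,"ay": 0.001,"az": 0,"claw": 1},
    {"dx": 0.008,"dy": -0.2,"dz": -0.351,"ax": 0.0375,"ay": 0.001,"az": 0,"claw": 1},
    {"dx": 0.009,"dy": -0.232,"dz": -0.41,"ax": 0.044,"ay": 0.002,"az": 0,"claw": 1},
    {"dx": 0.01,"dy": -0.264,"dz": -0.468,"ax": 0.05,"ay": 0.002,"az": 0,"claw": 1}
  ]
}}

```text
clock: 20.35
eef_pos: [597.2, -9.9, 115.5]
tool_rot: [-2.27, 0.004, -3.102]
force: [-3.0, -6.6, 7.5]
width: 7.6
```

```bash
python3 chk.py 21;python3 - <<'E'
from h import *
p=np.load('pose.npy');st=read_state();X,R=grasp(p);print(delta(st,X,R),st['torque'])
I=cv2.imread('pics/s21.png')[210:310,225:345]; I=cv2.resize(I,None,fx=6,fy=6,interpolation=cv2.INTER_CUBIC)
cv2.imwrite('pics/zs21.png',I)
E
```

```text
20.35 7.645001076920735 [-3.  -6.6  7.5] [597.2  -9.9 115.5] -0.001
(array([ 0.04857534, -0.05504171, -0.01737741]), array([-0.00119052,  0.0036557 , -0.00098449])) [-0.97192877  0.30410233  0.30747814]
```

View pics/c21.png

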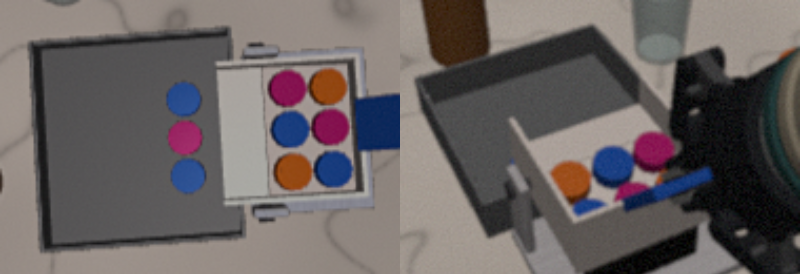

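View pics/zs21.png

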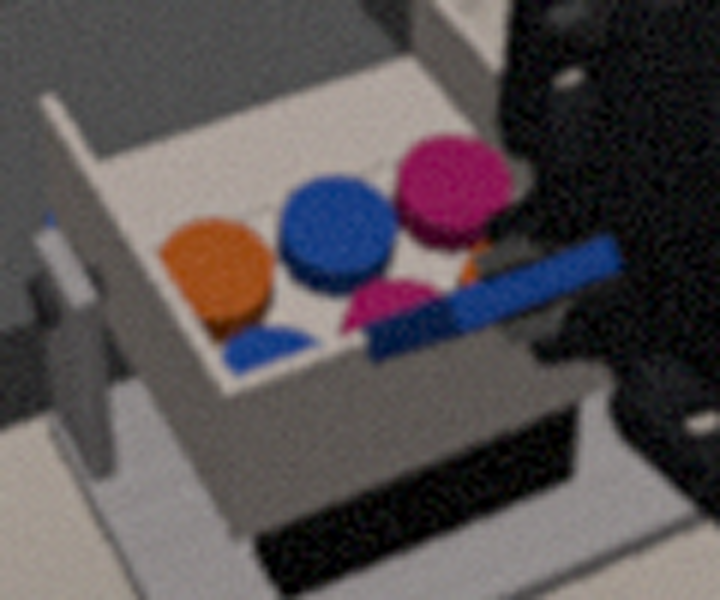

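The bin is back on its rest: its corner is at (227,391), the same as at the start. Next I open the claw and withdraw along the tab.

Emit:
{"api": "servo_tool", "payload": {
  "increments": [
    {"dx": 0,"dy": 0,"dz": 0,"ax": 0,"ay": 0,"az": 0,"claw": 0.6},
    {"dx": 0,"dy": 0,"dz": 0,"ax": 0,"ay": 0,"az": 0,"claw": 0.3},
    {"dx": 0,"dy": 0,"dz": 0,"ax": 0,"ay": 0,"az": 0,"claw": 0},
    {"dx": 0,"dy": 0,"dz": 0,"ax": 0,"ay": 0,"az": 0,"claw": -0.2},
    {"dx": 0,"dy": 0,"dz": 0,"ax": 0,"ay": 0,"az": 0,"claw": -0.2},
    {"dx": 0,"dy": 0,"dz": 0,"ax": 0,"ay": 0,"az": 0,"claw": -0.2},
    {"dx": 0,"dy": 0,"dz": 0,"ax": 0,"ay": 0,"az": 0,"claw": -0.2},
    {"dx": 0,"dy": 0,"dz": 0,"ax": 0,"ay": 0,"az": 0,"claw": -0.2}
  ]
}}

```text
clock: 21.12
eef_pos: [597.1, -9.5, 115.2]
tool_rot: [-2.271, 0.004, -3.102]
force: [-0.3, -1.1, -0.0]
width: 51.1
```

Emit:
{"api": "servo_tool", "payload": {
  "increments": [
    {"dx": 0,"dy": -0.6,"dz": 0.7,"ax": 0,"ay": 0,"az": 0,"claw": -0.2},
    {"dx": 0,"dy": -1.6,"dz": 1.9,"ax": 0,"ay": 0,"az": 0,"claw": -0.2},
    {"dx": 0,"dy": -3,"dz": 3.6,"ax": 0,"ay": 0,"az": 0,"claw": -0.2},
    {"dx": 0,"dy": -4.8,"dz": 5.7,"ax": 0,"ay": 0,"az": 0,"claw": -0.2},
    {"dx": 0,"dy": -6.8,"dz": 8.1,"ax": 0,"ay": 0,"az": 0,"claw": -0.2},
    {"dx": 0,"dy": -8.8,"dz": 10.5,"ax": 0,"ay": 0,"az": 0,"claw": -0.2},
    {"dx": 0,"dy": -10.4,"dz": 12.3,"ax": 0,"ay": 0,"az": 0,"claw": -0.2},
    {"dx": 0,"dy": -10.4,"dz": 12.3,"ax": 0,"ay": 0,"az": 0,"claw": -0.2}
  ]
}}

```text
clock: 21.78
eef_pos: [599.0, -119.8, 241.8]
tool_rot: [-2.263, 0.01, -3.108]
force: [0.7, -1.1, 0.0]
width: 51.5
```

Emit:
{"api": "servo_tool", "payload": {
  "increments": [
    {"dx": 0,"dy": -2,"dz": 1,"ax": 0,"ay": 0,"az": 0,"claw": -0.2},
    {"dx": 0,"dy": -4,"dz": 2,"ax": 0,"ay": 0,"az": 0,"claw": -0.2},
    {"dx": 0,"dy": -6,"dz": 3,"ax": 0,"ay": 0,"az": 0,"claw": -0.2},
    {"dx": 0,"dy": -8,"dz": 4,"ax": 0,"ay": 0,"az": 0,"claw": -0.2},
    {"dx": 0,"dy": -8,"dz": 4,"ax": 0,"ay": 0,"az": 0,"claw": -0.2},
    {"dx": 0,"dy": -8,"dz": 4,"ax": 0,"ay": 0,"az": 0,"claw": -0.2},
    {"dx": 0,"dy": -8,"dz": 4,"ax": 0,"ay": 0,"az": 0,"claw": -0.2},
    {"dx": 0,"dy": -8,"dz": 4,"ax": 0,"ay": 0,"az": 0,"claw": -0.2}
  ]
}}

```text
clock: 22.45
eef_pos: [596.9, -191.8, 278.0]
tool_rot: [-2.272, 0.003, -3.1]
force: [0.4, -0.2, -0.1]
width: 51.3
```

```bash
python3 chk.py 22
python3 - <<'E'
import cv2,numpy as np
a=[cv2.resize(cv2.imread(f'pics/{i}22.png'),(400,300)) for i in 'ts']
cv2.imwrite('pics/f22.png',np.vstack([np.hstack(a),cv2.imread('pics/c22.png')]))
E
```

```text
22.45 51.25324848755559 [ 0.4 -0.2 -0.1] [ 596.9 -191.8  278. ] 0.002
```

View pics/f22.png

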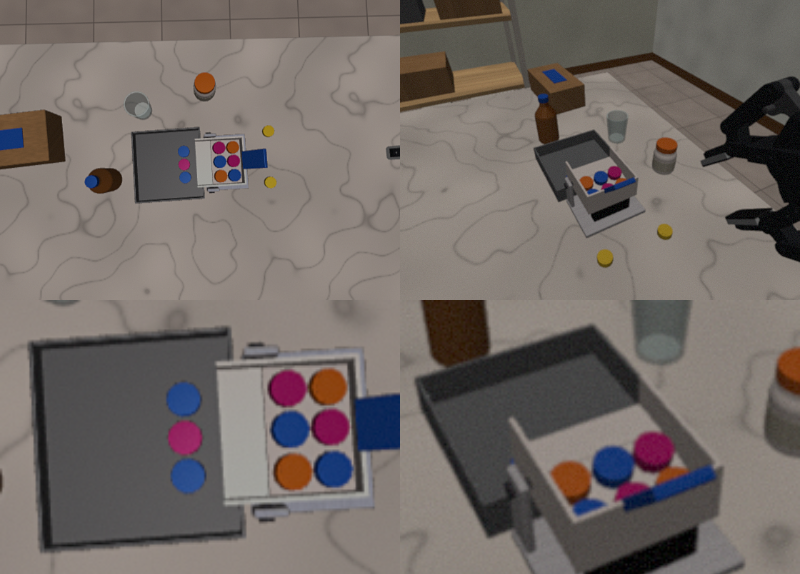

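Everything is in place and the gripper is clear, so I hand the job in.

```bash
python3 -c "
from cell import finish_job;print(finish_job())"
```

```text
the job is handed in; nothing more can be done
None
```

The job is done and handed in at about 22.5 s. All three front caps (blue, magenta, blue) are in the grey tray, and the other six are still in the bin. I gripped the bin by its blue handle and tipped it about the axle in small steps. When the front row began to slide I held it there for about 1.5 s, until all three caps had come to rest in the tray. Then I lowered it, let go and backed away.

- **Last pictures:** the bin is back on its rest, judged by its rear corner sitting at the same pixel as at the start. The jar, bottle, beaker and both yellow caps look undisturbed, and the gripper is clear of everything.
- **Forces:** the readings I took stayed at about 10 N or less.
- **One disagreement:** the caps started to slide at a tool-measured tilt of about 0.45 rad, above the stated 0.23 to 0.36. An image check at 0.39 gave the same tilt to within about 0.01 rad.

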